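# Fit the circlip that holds a spring-loaded flange on a winder spindle

## Robot

A 6-joint arm with a two-finger parallel gripper is mounted at the origin on a cart in front of the work surface, level with it; the furniture and walls round the work are solid. World frame = base frame: x ahead of the robot, y to its left, z up, the work surface at z = 0. Lengths are in m, angles in rad, forces in N, time in s.
With the tool pointing down it reaches from about 0.25 to 0.775 m from the base axis. Payload 4 kg.
Tool frame: the origin (TCP) lies at the centre of the arm's flange, where the gripper is bolted on; the fingertips stand 173 mm ahead of it and the grasp point (between the pads) lies 155 mm ahead of it; z points along the fingers, y is the line along which they close (so a half turn about z gives the same grasp; the last joint's range is limited). The gripper opens to 85 mm and grips with 20 to 120 N. Pads are 22 mm wide; open, the fingers measure 114 mm over their backs; the gripper's body (76 mm by 85 mm) begins 54 mm behind the grasp point. The pads swing forward as they close: fully open they stand 13 mm farther back than shut.
Start: joints at [-1.223, 0.087, 1.371, -0, 1.684, -0.103], TCP at [0.24, -0.495, 0.405] pointing down, gripper open.
Joint ranges: [-3.1, 3.1], [-0.76, 2.03], [0.27, 2.55], [-1.08, 4.22], [0.17, 2.65], [-2.57, 2.57]. Speed limits (rad/s): [2.79, 2.79, 3.14, 3.14, 3.14, 3.14].

## Interface

Orientations are given as a rotation vector (axis times angle).
In Python, from workcell import r gives the robot as it stands.
- The arm moves only by the tool drive_tool, never from a script. Its argument "series" is one flat list of numbers, 7 for each row, row after row: the shift along the world's x, y, z in cm, then the turn, a rotation vector about the world's x, y, z in rad, then the opening, from 0 (shut) to 1 (fully open). A call has 1 to 10 rows; each row is the pose to reach, as a shift and turn from the pose commanded when the call began; what a row does not reach only later rows make up. A row lasts 1/10 s, in which the tool goes at most 50 mm and 8.59 degrees, less where a joint would pass 70% of its speed; a pose out of reach is approached as far as the arm can. A call with a gripper value outside its range is refused whole. The fingers move at their own pace and stop on an object; "grip_force" is the grip in N (left out, the last holds). Time passes only in rows, so rows that repeat a pose let the fingers close. It gives the time, the measured TCP pose, the force, the opening and the grip force at its end, in the units of the state.
- r.read_state(): the state, without advancing time (a new reading comes with each control period).
- r.snapshot(name): name is "scene" or "top" or "wrist"; returns the picture (384x512x3 uint8, red, green, blue); there is no depth.
- r.get_calibration(name): a dict with "K" (3x3 intrinsics, pixels), "pose" (4x4, takes a point from camera to world coordinates). Camera axes: x right, y down, z forward; pixel columns grow to the right and rows downward; lengths in m; the calibration is good to about 2 mm. A picture is of the moment at which its call begins: read the wrist's pose just before it. get_calibration takes no time and is no camera call; for the wrist camera it gives the pose at the moment of the call.
- r.close_job(): hands the job in; it is judged then, once.
Trained networks look in the newest picture that a camera, given by its name, has taken for a name from the list of things; names that differ only in an ending like _2 or _b are one class to them, and where a whole thing is asked for, a point or a joint stands for the part that bears it (a point fixed in the world has none). Each returns a list of dicts, best first, with "score" (0 to 1); they miss things now and then, are a little off and sometimes report something else, mostly with a low value. They report only what shows in the picture. A call takes as long as a camera call.
- r.recognise(camera, name): "rect" ([centre column, centre row, width, height] in pixels, round what is visible of it).
The state is a dict: "time_s": time; "joint_pos": joint angles; "joint_velocities": joint speeds; "joint_torque": joint torques, N m; "eef_pos": TCP position; "ee_rot": TCP orientation; "contact_force": force on the tool from outside, world axes, zero at the start; "ft_torque": the same for the moment, N m; "grip_width": finger opening in m; "finger_force": force on a finger pad.
Only numpy, scipy, OpenCV 4.12 (cv2) and the standard library are available. Lean on these libraries where they do the work, as an engineer would, in place of code of your own. Each camera call takes 0.05 s, during which the arm holds its last target. There are 200 camera calls.

## Task

Take the circlip pliers out of the wooden block, put their tips into the two eyes of the circlip on the round post, spread it and carry it over the top of the winder's upright spindle. Press the sprung flange down to its stop with the spread circlip, with no more than 15 N, and let the circlip contract into the spindle's groove so that it keeps the flange down; do not overspread the circlip (no more than about 40 mm between the eyes) and keep the gripper's fingers off it. Then stand the pliers, tips down, back in the pocket of the block.

Things in the scene. Friction and masses are not known exactly. Their poses are not given: they have to be found in the camera images.
- tool_block: wooden block 74 x 76 mm, 78 mm high, fixed, with one upright rectangular pocket in the middle of its top. Some small hex keys stand along its far (+x) edge, up to 98 mm high. Origin: centre of its underside, z up.
- pocket (a point): centre of the floor of the block's pocket, 12 mm above the bench. The pocket is 15.5 mm wide along the block's x, 35 mm along its y and 66 mm deep.
- pliers: spreading circlip pliers, 181 mm tall, 0.2 kg, standing tips down in the pocket: dark jaws, at most 34 mm wide with the tips 17 mm apart, pivot 85 mm up, black handles. They lie in their y-z plane; jaws 10 mm thick along x, pivot and guards 18 mm. Origin: between the tips, 1 mm above the pins' ends at rest; z up the tool; tips and handles move along y.
- handles (a point): midway between the handles, 150 mm above the pliers' origin. Flat outer faces 14 mm wide run from 125 to 181 mm above the origin, 65 mm apart here at rest. Below them slip guards stick out, on which fingertips may bear (top at 125 mm). Squeezing spreads the tips, 1.3 mm for each mm; the return spring alone needs 12 to 15 N, with the circlip spread about 28 N.
- tip_l (a point): centre of the lower end of the pin on the pliers' +y jaw. Pins: 4 mm diameter, 3.6 mm long below a 9 mm square shoulder. The tips are 11.6 mm apart at rest and can reach 45 mm; the pins lean 5 degrees inwards at rest, stand parallel at 26 mm apart and lean 5 degrees outwards at 42 mm, which spreads the eyes to 37 mm (the pins have play in the eyes).
- tip_r (a point): the same on the pliers' -y jaw.
- ring_post: grey round post, 80 mm diameter, 20 mm high, fixed, with a low aluminium spigot 29.6 mm in diameter rising 7 mm above its top, round which the circlip lies flat. Origin: centre of its underside.
- ring: the circlip: a loose dark spring-steel C, 4 mm thick, 31 mm bore and 41 mm outside when free, with an eye (12 mm wide, hole 6.4 mm) each side of its gap. Origin: on its lower face at the centre of the free ring, fixed to the back arc; x points from the gap to the back, z up. As it is spread the centre of its bore moves from here towards the gap, to -3.3 mm along x with the eyes 37 mm apart.
- ring_back (a point): the middle of the inner edge of the circlip's back, across from the gap, on its upper face: 15.5 mm along x from the origin of ring.
- eye_l (a point): centre of the hole of the eye on the circlip's +y side, on its upper face. Eyes 16.8 mm apart: free, 31 mm bore; about 18 mm in the groove; 35 mm: 36.4 mm bore; 37 mm: 37.3 mm bore, taking about 10 N at each eye. The eyes stay 20 mm from the origin of ring along -x, so as it closes on the spindle they move 3 mm away from its axis.
- eye_r (a point): the same on the circlip's -y side.
- winder: winder head, fixed: a round dark steel base of 96 mm diameter with a grey housing, an upright steel spindle of 36 mm diameter and round it an aluminium flange. The spindle is clamped at a height that differs from head to head: spindle top, groove and flange stand together up to 6 mm above or below the nominal heights given here. Origin: centre of its underside.
- spindle_top (a point): nominal centre of the spindle's top, 72 mm above the bench (really 66 to 78). The last 6 mm are coned, from 36 to 29 mm diameter. The flange's flat top, 66 mm diameter, lies 14 mm below the spindle's top and hides most of the groove; a spring lifts it with 2 N. It can be pressed down 3.5 mm to a hard stop, where the spring gives 6 N.
- groove (a point): point on the spindle's axis at the middle of the groove's nominal height, 57.5 mm above the bench (really 51 to 64); z up. The groove is 30.8 mm in diameter and 5.5 mm high. With the flange at its stop the groove is clear; a circlip lying on the flange can enter it from 1.8 mm of press to the stop, and then keeps the flange down by about 1.8 mm.

How it is judged:
On the way, in this order (a step that is already met when the one before it is completed fails the run):
1. the circlip is lifted clear of the post on the pliers (z of ring in the frame of ring_post above 0.045 m and contact force between pliers and ring above 1 N), for 0.2 s.
2. the spread circlip is round the spindle and presses on the flange with at least 4 N (contact force between ring and winder above 4 N and distance between eye_l and eye_r above 0.033 m and horizontal distance between ring and groove below 0.008 m and z of ring in the frame of groove below 0.0065 m), for 0.1 s.
3. the circlip has contracted into the groove (distance between eye_l and eye_r below 0.024 m and horizontal distance between ring and groove below 0.0025 m and z of ring in the frame of groove between -0.009 and 0.0065 m and angle between ring's own z axis and vertical below 0.1 rad), for 0.2 s.
At the end, for the whole second after the job is handed in: Circlip in the groove: eyes under 24 mm apart, centred to 2.5 mm, its underside at most 9 mm below and 6.5 mm above the nominal mid-groove, tilt under 0.1 rad. Pliers in the pocket: within 10 mm of its centre, on its floor to 6 mm, tilt under 0.15 rad. All at rest (all of step 3 and horizontal distance between pliers and pocket below 0.01 m and z of pliers in the frame of pocket below 0.006 m and angle between pliers's own z axis and vertical below 0.15 rad and linear speed of each of pliers, ring below 0.02 m/s); the robot touches nothing.
It fails at once if the circlip is overspread: eyes more than 42 mm apart (distance between eye_l and eye_r above 0.042 m).
It fails at once if the spread circlip is pressed on the winder with more than 24 N (contact force between ring and winder above 24 N and distance between eye_l and eye_r above 0.026 m).
It fails at once if the circlip in place is wrenched: contact forces on the winder of more than 50 N in all (contact force between ring and winder above 50 N).
It fails at once if the pliers are forced on the circlip: contact forces of more than 50 N in all (spreading alone takes about 20 N) (contact force between pliers and ring above 50 N).
It fails at once if the fingers handle the circlip (contact force between the fingers and ring above 1 N).
It also fails if it takes over 67 s, if anything falls off the work surface, if the arm or the gripper's body presses on something with over 40 N, if the wrist force passes 120 N, or if a joint passes its speed limit or range.

## Working session

There is one attempt and no reset: what is moved stays moved. The work goes in short steps, Python scripts to look and compute and a tool call to move; the robot and the scene stay as the last step left them, time stands still between calls to the robot, and variables do not carry over. Pictures are saved under pics/ and viewed, at most 10 in all, crops included, and the job is handed in when it is done.

Besides the shell and the picture viewer there is one more tool, called after "Emit:" as name(argument=value, ...), one argument or row to a line, values as JSON. drive_tool: Moves the arm, as the interface text tells. Its arguments: {"type":"object","properties":{"series":{"type":"array"},"grip_force":{"type":"number"}},"required":["series"]}

```bash
mkdir -p pics; ls; cat > h.py <<'E'
import numpy as np, cv2
from workcell import r
def snap(n,f=None):
    c=r.get_calibration(n); im=r.snapshot(n)
    if f: cv2.imwrite('pics/'+f,cv2.cvtColor(im,cv2.COLOR_RGB2BGR))
    return im,np.array(c['K']),np.array(c['pose'])
def ray(K,P,u,v):
    d=P[:3,:3]@np.linalg.solve(K,[u,v,1.]); return P[:3,3],d
def atz(K,P,u,v,z):
    o,d=ray(K,P,u,v); return o+d*(z-o[2])/d[2]
def proj(K,P,X):
    p=K@(P[:3,:3].T@(np.array(X)-P[:3,3])); return p[:2]/p[2]
def tri(obs):
    A=np.zeros((3,3));b=np.zeros(3)
    for K,P,u,v in obs:
        o,d=ray(K,P,u,v);d/=np.linalg.norm(d);M=np.eye(3)-np.outer(d,d);A+=M;b+=M@o
    return np.linalg.solve(A,b)
E
python3 - <<'E'
from h import *
s=r.read_state();print(s)
ims=[]
for n in ['scene','top','wrist']:
    im,K,P=snap(n,n+'0.png');print(n,K.round(1).tolist(),P.round(3).tolist())
    for t in ['tool_block','pliers','handles','ring','ring_post','ring_back','eye_l','eye_r','winder','spindle_top','tip_l','pocket']:
        try: print(n,t,[(np.round(d['rect'],1).tolist(),round(d['score'],2)) for d in r.recognise(n,t)[:2]])
        except Exception as e: print(t,e)
    ims.append(im)
a=np.hstack(ims[:2]);cv2.imwrite('pics/a.png',cv2.resize(cv2.cvtColor(a,cv2.COLOR_RGB2BGR),(800,300)))
E
```

```text
pics
{'time_s': 0.0, 'joint_pos': array([-1.22307183e+00,  8.80126098e-02,  1.37231929e+00, -5.36890825e-06,
        1.68360101e+00, -1.03094963e-01]), 'joint_velocities': array([-0.00120863,  0.00025356, -0.00205194, -0.00031661,  0.00127001,
        0.00016302]), 'joint_torque': array([-5.88123876e-04, -3.51862335e+01, -3.13275683e+01, -3.19412038e-04,
        1.06747763e-02, -3.65919288e-05]), 'eef_pos': array([ 0.23959597, -0.49494483,  0.40347418]), 'ee_rot': array([-3.05985536e+00, -7.01644078e-01,  4.56497813e-04]), 'contact_force': array([-0.42202532, -0.12305365, -0.06455625]), 'ft_torque': array([ 0.00208053,  0.02180064, -0.07247273]), 'finger_force': 0.0, 'grip_width': 0.08535885419202416}
scene [[411.7, 0.0, 260.0], [0.0, 411.7, 196.8], [0.0, 0.0, 1.0]] [[0.867, -0.398, 0.3, 0.251], [-0.498, -0.671, 0.55, -0.3], [-0.017, -0.626, -0.78, 0.795], [0.0, 0.0, 0.0, 1.0]]
scene tool_block [([253.2, 233.9, 21.9, 14.9], 0.56)]
scene pliers [([196.8, 154.7, 21.3, 53.4], 0.94)]
scene handles [([198.0, 156.3, 18.8, 48.2], 0.55)]
scene ring []
scene ring_post [([252.1, 236.2, 35.2, 3
[... 923 characters left out ...]
4.6, 38.1], 0.44)]
top winder [([318.6, 178.4, 35.6, 39.0], 0.65), ([254.2, 211.6, 12.4, 18.9], 0.41)]
top spindle_top [([317.0, 179.2, 43.4, 38.2], 0.66)]
top tip_l [([193.0, 226.3, 9.4, 8.3], 0.61), ([172.8, 225.6, 19.7, 9.0], 0.6)]
top pocket [([187.4, 224.4, 35.9, 33.4], 0.6), ([317.4, 179.1, 39.1, 37.7], 0.23)]
wrist [[269.8, 0.0, 251.2], [0.0, 269.8, 192.3], [0.0, 0.0, 1.0]] [[0.437, -0.864, -0.25, 0.303], [-0.9, -0.42, -0.122, -0.465], [0.0, 0.278, -0.961, 0.374], [0.0, 0.0, 0.0, 1.0]]
wrist tool_block []
wrist pliers []
wrist handles []
wrist ring []
wrist ring_post []
wrist ring_back []
wrist eye_l []
wrist eye_r []
wrist winder []
wrist spindle_top []
wrist tip_l []
wrist pocket []
```

View pics/scene0.png

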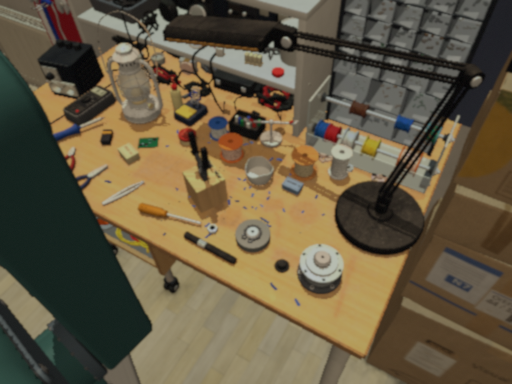

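View pics/top0.png

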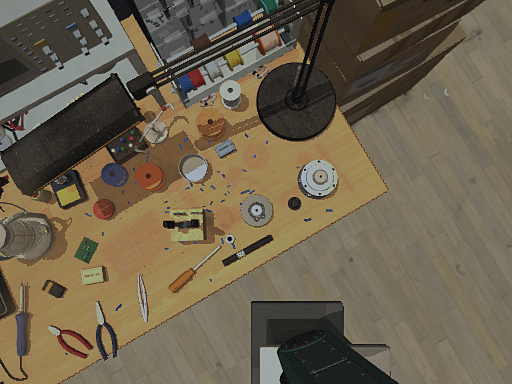

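The scene view shows the block at (205,190) with the pliers' handles sticking up, the post with the circlip at (253,235) and the winder at (320,268). In the top view they are at (188,226), (257,210) and (318,178).

```bash
python3 - <<'E'
from h import *
cal={n:(np.array(r.get_calibration(n)['K']),np.array(r.get_calibration(n)['pose'])) for n in ['scene','top','wrist']}
S,T,W=cal['scene'],cal['top'],cal['wrist']
for nm,u,v,z in [('post',257.6,210,.02),('spin',319.5,178,.07),('block',188,226,.078),('h1',167,225,.18),('h2',199,225,.18)]:
    print(nm,atz(*T,u,v,z).round(4))
for nm,u,v,z in [('post',252.5,235,.02),('spin',321.5,258,.07),('block',205,180,.078)]:
    print('S',nm,atz(*S,u,v,z).round(4))
print('tri post',tri([(*S,252.5,234,),(*T,257.6,210)]),'spin',tri([(*S,321.5,258),(*T,319.5,177)]))
s=r.read_state()
from scipy.spatial.transform import Rotation as R
Rt=R.from_rotvec(s['ee_rot']).as_matrix();print(Rt.round(3))
C=np.eye(4);C[:3,:3]=Rt.T@W[1][:3,:3];C[:3,3]=Rt.T@(W[1][:3,3]-s['eef_pos']);print(C.round(4).tolist())
im=cv2.imread('pics/scene0.png')[110:220,150:260];im2=cv2.imread('pics/top0.png')[165:275,140:250]
im3=cv2.imread('pics/top0.png')[150:260,230:340]
cv2.imwrite('pics/z.png',cv2.resize(np.hstack([im,im2]),(800,400),interpolation=cv2.INTER_CUBIC))
E
```

```text
post [0.4854 0.1641 0.02  ]
spin [0.5592 0.0169 0.07  ]
block [0.4438 0.3283 0.078 ]
h1 [0.4429 0.359  0.18  ]
h2 [0.443  0.2914 0.18  ]
S post [0.4797 0.1597 0.02  ]
S spin [0.5577 0.0113 0.07  ]
S block [0.442  0.3141 0.078 ]
tri post [0.48418087 0.16460536 0.01488197] spin [0.56250273 0.01547261 0.0598337 ]
[[ 0.9    0.436  0.   ]
 [ 0.436 -0.9   -0.   ]
 [ 0.     0.    -1.   ]]
[[0.0012, -0.9606, -0.2778, 0.0704], [1.0, 0.0011, 0.0006, 0.0002], [-0.0002, -0.2778, 0.9606, 0.0304], [0.0, 0.0, 0.0, 1.0]]
```

View pics/z.png

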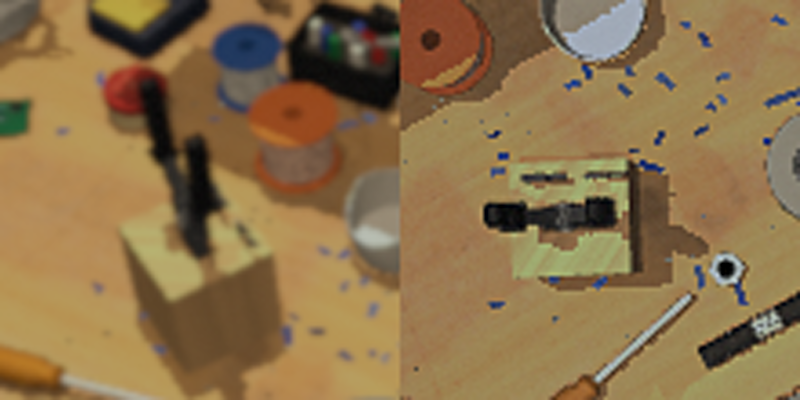

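The zoom shows the pliers' handles roughly along world y over the block, which is turned only slightly (about +4°), with the hex keys on the far edge. Next I'll look closely with the wrist camera, at the winder first and then the post.

Emit:
drive_tool(
  series=[5, 5, 0, 0, 0, 0, 1, 8, 9, 0, 0, 0, 0, 1, 11, 13, -1, 0, 0, 0, 1, 14, 17, -1, 0, 0, 0, 1, 17, 21, -2, 0, 0, 0, 1, 20, 25, -2, 0, 0, 0, 1, 23, 29, -3, 0, 0, 0, 1, 26, 33, -3, 0, 0, 0, 1, 28, 37, -4, 0, 0, 0, 1, 30, 41, -4, 0, 0, 0, 1],
)

```text
time_s: 2.95
eef_pos: [0.5347, -0.0941, 0.3645]
ee_rot: [-3.062, -0.702, 0.001]
contact_force: [0.9, -0.7, -0.6]
grip_width: 0.0857
finger_force: 0.0
```

Emit:
drive_tool(
  series=[1, 4, 0, 0, 0, 0, 1, 2, 8, 0, 0, 0, 0, 1, 2, 10, 0, 0, 0, 0, 1, 2, 10, 0, 0, 0, 0, 1, 2, 10, 0, 0, 0, 0, 1],
)

```text
time_s: 3.45
eef_pos: [0.554, 0.0042, 0.3653]
ee_rot: [3.061, 0.703, -0.0]
contact_force: [0.0, -0.3, -0.8]
grip_width: 0.0854
finger_force: 0.0
```

```bash
python3 - <<'E'
from h import *
im,K,P=snap('wrist','w1.png');s=r.read_state();print(s['time_s'],s['eef_pos'],s['contact_force'])
for n in ['winder','spindle_top','groove']:print(n,r.recognise('wrist',n)[:2])
np.savez('w1.npz',K=K,P=P)
E
```

```text
3.5 [0.55392001 0.00355791 0.36529808] [ 0.02792587 -0.21112336  0.57124917]
winder [{'rect': [245.1, 168.2, 80.4, 85.7], 'score': 0.84}]
spindle_top [{'rect': [246.6, 168.2, 78.5, 85.4], 'score': 0.79}]
groove [{'rect': [244.7, 165.6, 84.6, 84.4], 'score': 0.86}]
```

Emit:
drive_tool(
  series=[-2, 4, -1, 0, 0, 0, 1, -4, 8, -2, 0, 0, 0, 1, -6, 12, -3, 0, 0, 0, 1, -7, 14, -4, 0, 0, 0, 1, -8, 15, -5, 0, 0, 0, 1, -8, 15, -5, 0, 0, 0, 1, -8, 15, -5, 0, 0, 0, 1],
)

```text
time_s: 4.35
eef_pos: [0.4743, 0.1531, 0.3154]
ee_rot: [3.061, 0.7, 0.0]
contact_force: [0.1, 0.3, 0.8]
grip_width: 0.0854
finger_force: 0.0
```

```bash
python3 - <<'E'
from h import *
im,K,P=snap('wrist','w2.png');s=r.read_state();print(s['time_s'],s['eef_pos'],s['contact_force'])
for n in ['ring','ring_post','eye_l','eye_r','ring_back']:print(n,[(np.round(d['rect'],1).tolist(),round(d['score'],2)) for d in r.recognise('wrist',n)[:2]])
np.savez('w2.npz',K=K,P=P)
a=cv2.imread('pics/w1.png');b=cv2.imread('pics/w2.png')
cv2.imwrite('pics/w12.png',cv2.resize(np.hstack([a[:,60:440],b[:,60:440]]),(800,404)))
E
```

```text
4.4 [0.47466846 0.15295036 0.31581404] [ 0.76206182 -0.47580964  0.05903892]
ring [([62.0, 138.2, 124.1, 133.1], 0.65), ([421.7, 172.4, 122.8, 105.8], 0.35)]
ring_post [([244.5, 171.3, 75.4, 81.5], 0.75)]
eye_l [([231.1, 191.6, 17.7, 18.9], 0.71), ([250.4, 189.4, 18.1, 16.9], 0.57)]
eye_r [([231.1, 191.6, 17.7, 18.9], 0.71), ([250.4, 189.4, 18.1, 16.9], 0.57)]
ring_back [([241.4, 175.6, 40.5, 48.7], 0.55)]
```

View pics/w12.png

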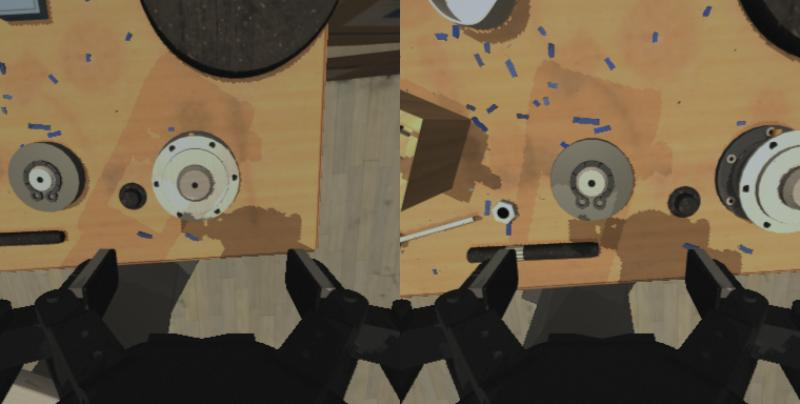

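The left half (w1) shows the winder with its spindle near the image centre. The right half (w2) shows the circlip on the post with its eyes at about (231,192) and (250,189) in full-frame pixels, gap towards the image bottom. Now the pliers.

Emit:
drive_tool(
  series=[0, 1, 5, 0, 0, 0, 1, -1, 4, 9, 0, 0, -0.1, 1, -2, 8, 12, 0, 0, -0.2, 1, -3, 12, 13, 0, 0, -0.3, 1, -3.5, 15, 13, 0, 0, -0.385, 1, -3.5, 17, 13, 0, 0, -0.385, 1, -3.5, 17, 13, 0, 0, -0.385, 1, -3.5, 17, 13, 0, 0, -0.385, 1],
)

```text
time_s: 5.45
eef_pos: [0.4392, 0.3239, 0.4451]
ee_rot: [3.139, 0.104, -0.001]
contact_force: [-0.0, -0.5, 0.1]
grip_width: 0.0855
finger_force: 0.0
```

```bash
python3 - <<'E'
from h import *
im,K,P=snap('wrist','w3.png');s=r.read_state();print(s['time_s'],s['eef_pos'],s['contact_force'])
for n in ['pliers','handles','tool_block','tip_l','pocket']:print(n,[(np.round(d['rect'],1).tolist(),round(d['score'],2)) for d in r.recognise('wrist',n)[:2]])
np.savez('w3.npz',K=K,P=P)
cv2.imwrite('pics/w3v.png',cv2.resize(cv2.imread('pics/w3.png')[60:360,100:420],(800,600),interpolation=cv2.INTER_CUBIC)[:,:])
a=np.load('w2.npz');e=[atz(a['K'],a['P'],*p,.024) for p in [(231.1,191.6),(250.4,189.4)]]
print('eyes',e,'mid',(e[0]+e[1])/2);d=e[0]-e[1];print(np.linalg.norm(d),'yaw',np.arctan2(-d[0],d[1]))
a1=np.load('w1.npz')
E
```

```text
5.5 [0.43926609 0.32342536 0.44517024] [-0.61314341 -0.01404387 -0.62647799]
pliers [([243.1, 175.5, 80.5, 30.4], 0.72), ([474.6, 88.0, 70.1, 76.7], 0.25)]
handles [([243.5, 173.7, 74.2, 29.2], 0.56)]
tool_block [([242.6, 171.9, 76.9, 26.8], 0.32)]
tip_l [([221.2, 175.9, 40.1, 26.5], 0.75), ([264.4, 176.8, 34.1, 27.8], 0.74)]
pocket [([245.0, 165.8, 66.8, 65.1], 0.77)]
eyes [array([0.46191949, 0.16891617, 0.024     ]), array([0.47244219, 0.15244363, 0.024     ])] mid [0.46718084 0.1606799  0.024     ]
0.019546666328281965 yaw 0.5684631452227713
```

View pics/w3v.png

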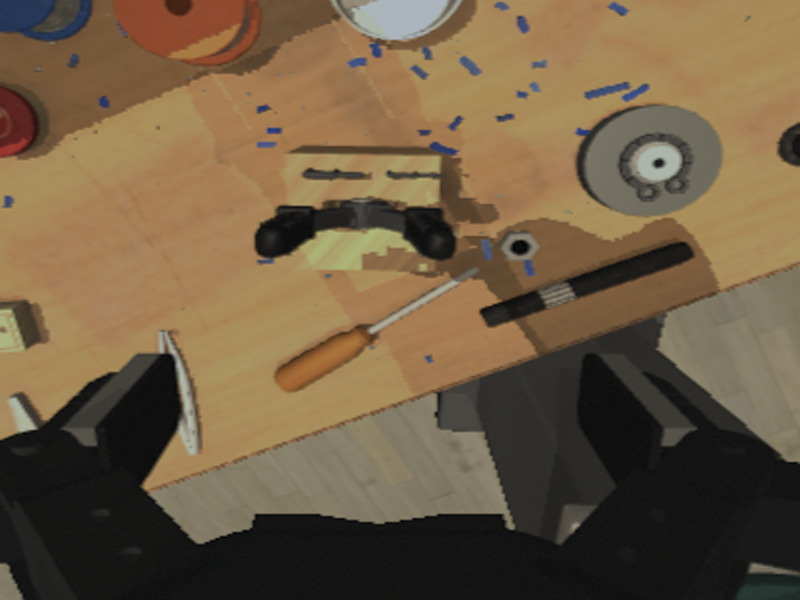

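The view shows the two handle ends at about (209,157) and (275,156) in full-frame pixels. The block is nearly square to the tool, with the hex keys behind it.

```bash
python3 - <<'E'
from h import *
a=np.load('w3.npz');W=(a['K'],a['P']);c=r.get_calibration('top');T=(np.array(c['K']),np.array(c['pose']))
print(W[1][:3,3])
for w,t in [((208.8,156.8),(168.3,224.1)),((274.8,156),(195,223.3))]:
    print(tri([(*W,*w),(*T,*t)]).round(4),atz(*W,*w,.19).round(4),atz(*T,*t,.19).round(4))
# pivot top (62,~98): block corners at z=.078
for p in [(287,152),(442,156),(430,270)]: print(atz(*W,100+p[0]/2.5,60+p[1]/2.5,.078).round(4))
print('pivot',atz(*W,100+360/2.5,60+214/2.5,.10).round(4))
# post from w1,w2,w3 : outer disk & spigot
E
```

```text
[0.50947011 0.32839014 0.41458737]
[0.4493 0.3817 0.0421] [0.4731 0.3611 0.19  ] [0.4445 0.3545 0.19  ]
[0.4569 0.3033 0.0994] [0.4774 0.3062 0.19  ] [0.4462 0.2987 0.19  ]
[0.499  0.3712 0.078 ]
[0.5021 0.2964 0.078 ]
[0.4461 0.2972 0.078 ]
pivot [0.4742 0.3339 0.1   ]
```

```bash
python3 - <<'E'
from h import *
a=np.load('w3.npz');W=(a['K'],a['P']);c=r.get_calibration('top');T=(np.array(c['K']),np.array(c['pose']))
f=lambda x,y:(100+x/2.5,60+y/2)
for w,t in [((272,240),(168.3,224.1)),((437,238),(195,223.3))]:
    w=f(*w);print(tri([(*W,*w),(*T,*t)]).round(4),atz(*W,*w,.19).round(4),atz(*T,*t,.19).round(4))
for p in [(287,152),(442,156),(430,270)]: print(atz(*W,*f(*p),.078).round(4))
print('pivot',atz(*W,*f(360,214),.10).round(4))
# ring post seen in three wrist views, top-of-post rim ellipse by colour: print recognised boxes' centres
for n,p in [('w1',None),('w2',None),('w3',None)]:
    im=cv2.imread(f'pics/{n}.png');b=np.load(n+'.npz')
    g=cv2.cvtColor(im,cv2.COLOR_BGR2HSV)
    pred=proj(b['K'],b['P'],[.482,.163,.027]);print(n,pred.round(1),proj(b['K'],b['P'],[.56,.012,.072]).round(1))
    for q,X in [('post',[.482,.163,.027]),('spin',[.56,.012,.072])]:
        u,v=proj(b['K'],b['P'],X)
        if 30<u<480 and 30<v<350:
            u,v=int(u),int(v);cr=im[v-30:v+30,u-30:u+30];cv2.imwrite(f'pics/c_{q}_{n}.png',cr);print(q,n,u-30,v-30)
ims=[cv2.resize(cv2.imread(f'pics/{c}'),(390,390)[:2],interpolation=cv2.INTER_CUBIC) for c in ['c_post_w2.png','c_spin_w1.png']]
cv2.imwrite('pics/cc.png',np.hstack(ims))
E
```

```text
[0.4453 0.3628 0.157 ] [0.4532 0.3606 0.19  ] [0.4445 0.3545 0.19  ]
[0.4485 0.3017 0.1542] [0.4578 0.3043 0.19  ] [0.4462 0.2987 0.19  ]
[0.481  0.3706 0.078 ]
[0.4837 0.2946 0.078 ]
[0.4105 0.294  0.078 ]
pivot [0.4492 0.3324 0.1   ]
w1 [100.9 172.9] [246.3 178.3]
post w1 70 142
spin w1 216 148
w2 [244.9 177.2] [452.2 184.3]
post w2 214 147
spin w2 422 154
w3 [365.6 142.5] [518.6  88.8]
post w3 335 112
```

View pics/cc.png

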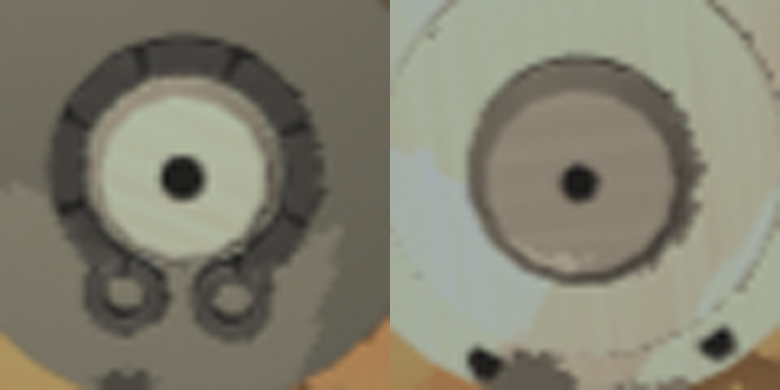

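The post's centre dot is at about (242,174) in w2, with the eye holes at (233,191) and (249,192). The spindle's dot is at about (244,176) in w1. Next I descend on the handles.

Emit:
drive_tool(
  series=[0.7, 0.8, 0, 0, 0, -0.02, 1, 0.7, 0.8, -4, 0, 0, -0.02, 1, 0.7, 0.8, -8, 0, 0, -0.02, 1, 0.7, 0.8, -10, 0, 0, -0.02, 1, 0.7, 0.8, -11, 0, 0, -0.02, 1, 0.7, 0.8, -12, 0, 0, -0.02, 1, 0.7, 0.8, -13, 0, 0, -0.02, 1, 0.7, 0.8, -13, 0, 0, -0.02, 1],
)

```text
time_s: 6.55
eef_pos: [0.446, 0.3321, 0.3146]
ee_rot: [3.14, 0.072, -0.001]
contact_force: [0.4, -0.2, -0.6]
grip_width: 0.0858
finger_force: 0.0
```

```bash
python3 - <<'E'
from h import *
im,K,P=snap('wrist','w4.png');s=r.read_state();print(s['time_s'],s['eef_pos'],s['contact_force'])
cv2.imwrite('pics/w4v.png',cv2.resize(im[40:384,70:430,::-1],(720,688))[:600])
def dot(im,u,v,rad=8):
    g=cv2.cvtColor(im,cv2.COLOR_BGR2GRAY).astype(float);u,v=int(u),int(v);c=g[v-rad:v+rad+1,u-rad:u+rad+1]
    w=np.clip(np.median(c)*0.6-c,0,None)
    k=np.unravel_index(w.argmax(),w.shape);yy,xx=np.mgrid[:2*rad+1,:2*rad+1];m=(abs(yy-k[0])<3)&(abs(xx-k[1])<3);w=w*m
    return (w*xx).sum()/w.sum()+u-rad,(w*yy).sum()/w.sum()+v-rad
L={n:(np.load(n+'.npz')['K'],np.load(n+'.npz')['P'],cv2.imread(f'pics/{n}.png')) for n in['w1','w2','w3']}
ob=[]
for n,g in [('w1',(98,170)),('w2',(241.6,174)),('w3',(363,141))]:
    K,P,i=L[n];d=dot(i,*g);ob.append((K,P,*d));print(n,np.round(d,2),atz(K,P,*d,.027).round(4))
print('post',tri(ob).round(4))
ob=[]
for n,g in [('w1',(244.5,175.6)),('w2',(452,183))]:
    K,P,i=L[n];d=dot(i,*g);ob.append((K,P,*d));print(n,np.round(d,2),atz(K,P,*d,.072).round(4))
print('spin',tri(ob).round(4))
K,P,_=L['w2'];e=[atz(K,P,*p,.024) for p in [(232.6,190.7),(248.9,191.8)]];d=e[0]-e[1]
print(e,np.linalg.norm(d),(e[0]+e[1])/2,np.arctan2(-d[0],d[1]))
E
```

```text
6.6 [0.44610971 0.33214079 0.31550906] [-0.41530336  0.11972745  0.41024109]
w1 [ 97.41 170.56] [0.483  0.1674 0.027 ]
w2 [241.14 173.33] [0.4839 0.168  0.027 ]
w3 [363.12 140.92] [0.4839 0.167  0.027 ]
post [0.4838 0.1675 0.0278]
w1 [244.65 175.71] [0.5617 0.0147 0.072 ]
w2 [450.41 179.14] [0.5629 0.016  0.072 ]
spin [0.5623 0.0149 0.0713]
[array([0.46343094, 0.1679522 , 0.024     ]), array([0.46952908, 0.15271155, 0.024     ])] 0.0164153732410284 [0.46648001 0.16033187 0.024     ] 0.3806128207662729
```

View pics/w4v.png

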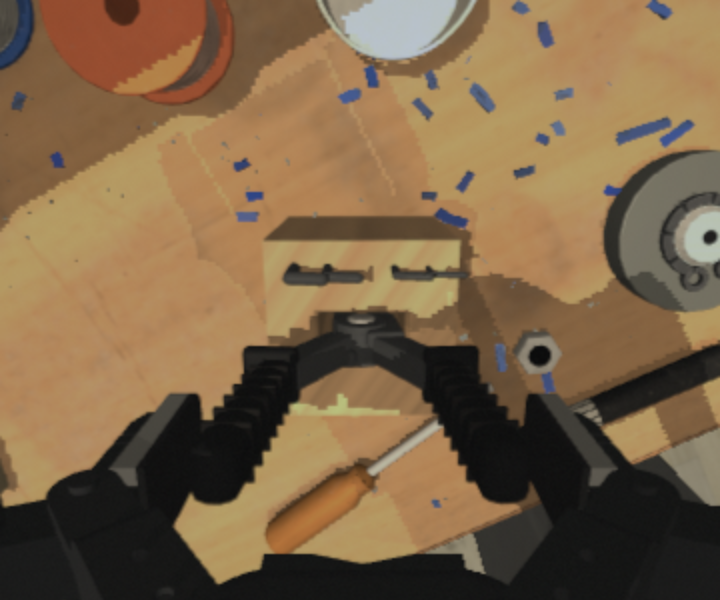

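The handles stand between the open fingers, well centred. The guards are a little below the pads, so I'll go slightly lower and grip lightly.

Emit:
drive_tool(
  series=[0, 0, -0.4, 0, 0, 0, 1, 0, 0, -0.8, 0, 0, 0, 1, 0, 0, -0.8, 0, 0, 0, 0.85, 0, 0, -0.8, 0, 0, 0, 0.77, 0, 0, -0.8, 0, 0, 0, 0.73, 0, 0, -0.8, 0, 0, 0, 0.73, 0, 0, -0.8, 0, 0, 0, 0.73, 0, 0, -0.8, 0, 0, 0, 0.73],
  grip_force=40,
)

```text
time_s: 7.4
eef_pos: [0.4467, 0.3325, 0.3105]
ee_rot: [-3.138, -0.072, -0.009]
contact_force: [0.7, -0.6, 7.2]
grip_width: 0.0627
finger_force: 0.0
```

Emit:
drive_tool(
  series=[0, 0, 0.4, 0, 0, 0, 0.73, 0, 0, 0.6, 0, 0, 0, 0.73, 0, 0, 0.6, 0, 0, 0, 0.73],
)

```text
time_s: 7.7
eef_pos: [0.4458, 0.332, 0.3128]
ee_rot: [3.14, 0.072, -0.002]
contact_force: [0.5, 0.2, -1.9]
grip_width: 0.0627
finger_force: 5.2
```

Emit:
drive_tool(
  series=[0, 0, 0, 0, 0, 0, 0.72, 0, 0, 0, 0, 0, 0, 0.71, 0, 0, 0, 0, 0, 0, 0.71, 0, 0, 0, 0, 0, 0, 0.71],
)

```text
time_s: 8.1
eef_pos: [0.446, 0.3321, 0.3133]
ee_rot: [3.141, 0.072, -0.0]
contact_force: [0.2, -0.6, 0.5]
grip_width: 0.0607
finger_force: 7.8
```

```bash
python3 - <<'E'
from h import *
im,K,P=snap('wrist','w5.png');s=r.read_state();print(s['time_s'],s['eef_pos'],s['contact_force'],s['grip_width'],s['finger_force'])
cv2.imwrite('pics/w5v.png',cv2.resize(im[100:384,70:430,::-1],(720,568)))
E
```

```text
8.15 [0.44598213 0.33204378 0.31330201] [0.30231007 0.02048443 0.59221978] 0.060490012905857496 7.82392223351053
```

View pics/w5v.png

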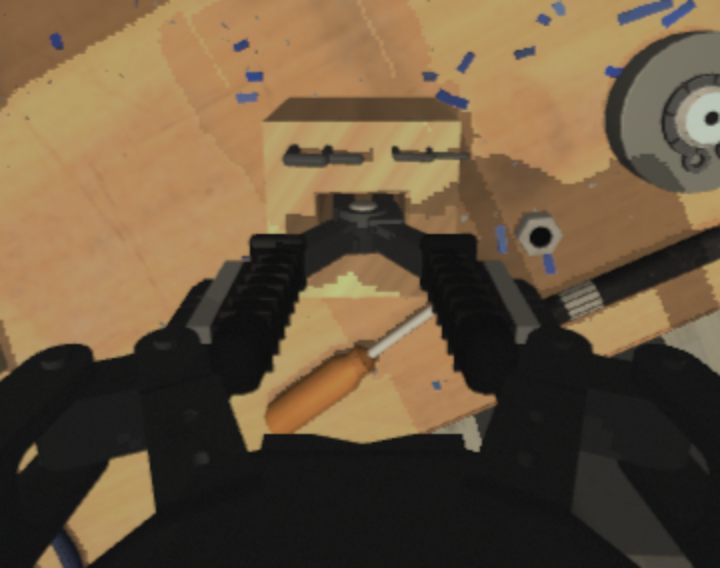

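The fingers now hold the handles just above the guards, so I lift out.

Emit:
drive_tool(
  series=[0, 0, 1, 0, 0, 0, 0.7, 0, 0, 2, 0, 0, 0, 0.7, 0, 0, 3.5, 0, 0, 0, 0.7, 0, 0, 5, 0, 0, 0, 0.7, 0, 0, 6.5, 0, 0, 0, 0.7, 0, 0, 8, 0, 0, 0, 0.7, 0, 0, 9.5, 0, 0, 0, 0.7, 0, 0, 10, 0, 0, 0, 0.7, 0, 0, 10, 0, 0, 0, 0.7],
)

```text
time_s: 9.05
eef_pos: [0.4461, 0.3321, 0.4148]
ee_rot: [-3.14, -0.072, -0.003]
contact_force: [-1.0, 0.4, -2.9]
grip_width: 0.0599
finger_force: 8.0
```

```bash
python3 - <<'E'
from h import *
im,K,P=snap('wrist','w6.png');s=r.read_state();print(s['time_s'],s['eef_pos'],s['contact_force'],s['grip_width'],s['finger_force'])
for n in ['tip_l','pliers']:print(n,[(np.round(d['rect'],1).tolist(),round(d['score'],2)) for d in r.recognise('wrist',n)[:3]])
E
```

```text
9.1 [0.44596226 0.33207621 0.41353684] [ 0.32684629 -0.66525346 -1.68433697] 0.06012913671464577 7.953377997491771
tip_l [([213.3, 242.7, 73.7, 114.3], 0.87), ([289.3, 239.9, 75.8, 112.2], 0.66), ([377.4, 149.6, 31.1, 34.2], 0.47)]
pliers [([252.9, 241.9, 148.6, 115.1], 0.94), ([385.0, 155.8, 9.4, 16.6], 0.16)]
```

Emit:
drive_tool(
  series=[0, -4, 0, 0, 0, 0.05, 0.7, 0.3, -8, 0, 0, 0, 0.15, 0.7, 1, -12, -1, 0, 0, 0.25, 0.7, 1.7, -15, -3, 0, 0, 0.34, 0.7, 2.05, -17.2, -5, 0, 0, 0.34, 0.7, 2.05, -17.2, -6, 0, 0, 0.34, 0.7, 2.05, -17.2, -6, 0, 0, 0.34, 0.7, 2.05, -17.2, -6, 0, 0, 0.34, 0.7],
)

```text
time_s: 10.0
eef_pos: [0.4664, 0.1607, 0.3533]
ee_rot: [-3.083, -0.603, 0.001]
contact_force: [0.5, 0.5, -1.8]
grip_width: 0.0601
finger_force: 9.8
```

```bash
python3 - <<'E'
from h import *
im,K,P=snap('wrist','w7.png');s=r.read_state();print(s['time_s'],s['eef_pos'],s['ee_rot'],s['contact_force'],s['grip_width'],s['finger_force'])
for n in ['tip_l','eye_l']:print(n,[(np.round(d['rect'],1).tolist(),round(d['score'],2)) for d in r.recognise('wrist',n)[:3]])
np.savez('w7.npz',K=K,P=P)
e=proj(K,P,[.4665,.1603,.024]);t=proj(K,P,[*s['eef_pos'][:2],s['eef_pos'][2]-.301]);print(e,t)
c=im[130:250,165:325,::-1];cv2.imwrite('pics/w7v.png',cv2.resize(c,(800,600),interpolation=cv2.INTER_CUBIC))
E
```

```text
10.05 [0.46653526 0.16095853 0.35400317] [-3.08256205e+00 -6.04123877e-01 -1.84477603e-03] [-0.96165466 -0.55526013 -1.24997795] 0.05938054759719878 9.868988919770345
tip_l [([212.9, 239.6, 70.4, 112.3], 0.82), ([289.6, 240.2, 74.1, 112.5], 0.79), ([84.6, 141.1, 130.6, 111.9], 0.59)]
eye_l [([258.9, 177.9, 16.9, 13.4], 0.41), ([250.9, 240.3, 151.1, 113.6], 0.18)]
[251.44729813 178.80320077] [250.88788191 184.99151445]
```

View pics/w7v.png

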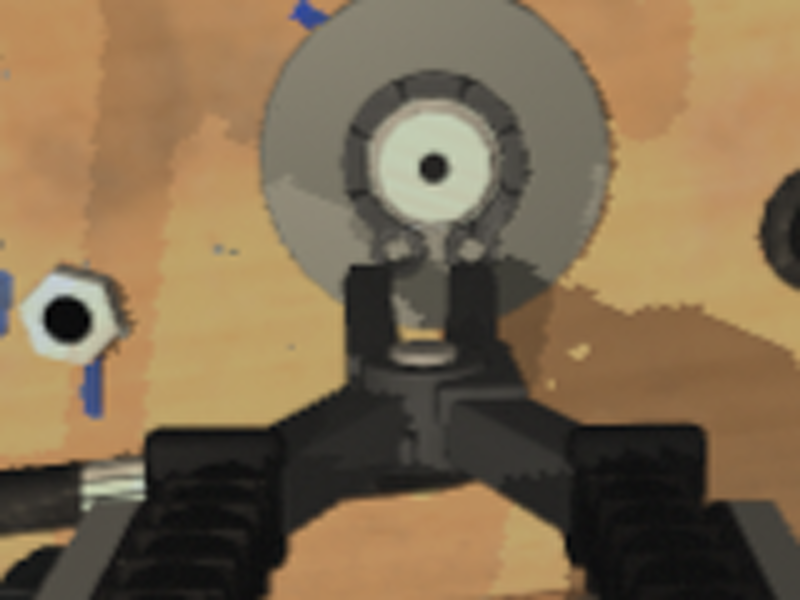

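The jaws sit at about (370..472, 265) in the zoom, spread a bit too wide. The eyes are at (398,248) and (472,250), so I shift about 2.8 mm along tool +y, reduce the squeeze and come lower.

Emit:
drive_tool(
  series=[0.1, -0.26, 0, 0, 0, -0.01, 0.71, 0.1, -0.26, -0.5, 0, 0, -0.01, 0.725, 0.1, -0.26, -1, 0, 0, -0.01, 0.725, 0.1, -0.26, -1.5, 0, 0, -0.01, 0.725, 0.1, -0.26, -1.9, 0, 0, -0.01, 0.725, 0.1, -0.26, -1.9, 0, 0, -0.01, 0.725, 0.1, -0.26, -1.9, 0, 0, -0.01, 0.725],
)

```text
time_s: 10.85
eef_pos: [0.4674, 0.1574, 0.3341]
ee_rot: [3.086, 0.587, -0.001]
contact_force: [0.2, 0.7, -1.6]
grip_width: 0.0621
finger_force: 8.8
```

```bash
python3 - <<'E'
from h import *
im,K,P=snap('wrist','w8.png');s=r.read_state();print(s['time_s'],s['eef_pos'],s['ee_rot'],s['contact_force'],s['grip_width'],s['finger_force'])
np.savez('w8.npz',K=K,P=P)
sc=snap('scene','s8.png')[0]
c=im[150:210,210:290,::-1]
u,v=proj(*[np.array(r.get_calibration('scene')[k]) for k in('K','pose')],[.467,.16,.03]).astype(int);print(u,v)
c2=sc[v-30:v+30,u-40:u+40,::-1]
cv2.imwrite('pics/w8v.png',cv2.resize(c,(800,600),interpolation=cv2.INTER_CUBIC))
E
```

```text
10.9 [0.46751377 0.15745895 0.33438331] [3.08623656e+00 5.86683138e-01 2.55716700e-04] [-1.67779098e-01 -7.96910443e-04 -2.14925030e+00] 0.062070525940332105 8.844624012708664
247 234
```

View pics/w8v.png

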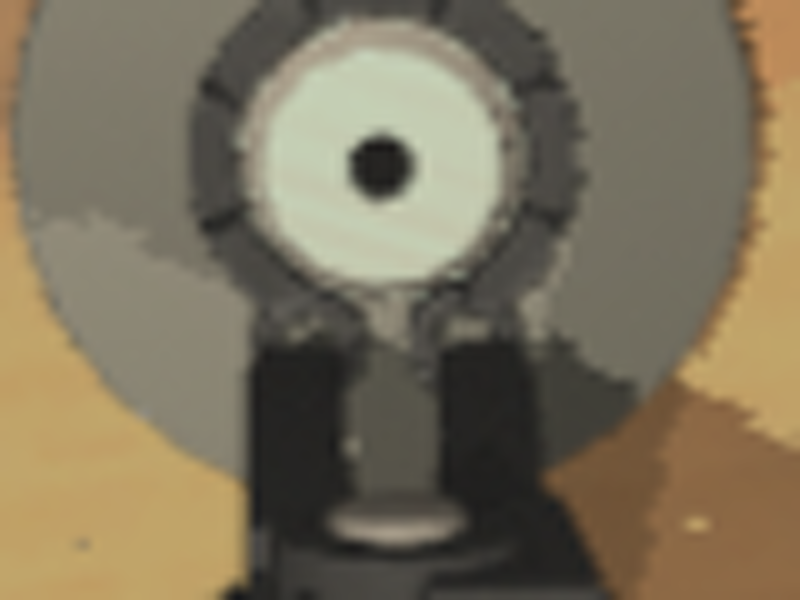

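The zoom shows the jaws at columns 250–345 and 440–535, with their lower edge at row 345, directly over the eye holes near (300,325) and (470,325). They are nearly aligned. From here I use numbers only.

```bash
python3 - <<'E'
import cv2,numpy as np
g=cv2.cvtColor(cv2.imread('pics/w8.png'),cv2.COLOR_BGR2GRAY)
print('cols 232-266');
for v in range(177,190): print(v,g[v,232:267].tolist())
g=cv2.cvtColor(cv2.imread('pics/w7.png'),cv2.COLOR_BGR2GRAY)
print('w7 cols 232-268')
for v in range(174,187): print(v,g[v,232:269].tolist())
E
```

```text
cols 232-266
177 [110, 83, 73, 72, 71, 73, 67, 50, 81, 113, 123, 147, 172, 185, 188, 190, 190, 189, 188, 185, 172, 127, 112, 132, 98, 55, 74, 72, 73, 75, 82, 86, 97, 127, 112]
178 [126, 96, 82, 72, 71, 73, 75, 73, 59, 80, 113, 119, 111, 119, 133, 144, 140, 129, 120, 105, 95, 71, 60, 46, 45, 64, 73, 72, 74, 80, 86, 87, 109, 125, 112]
179 [135, 129, 104, 82, 72, 74, 76, 81, 82, 73, 56, 65, 104, 122, 107, 101, 117, 143, 128, 119, 99, 56, 73, 75, 54, 67, 72, 73, 76, 84, 106, 134, 127, 111, 111]
180 [135, 135, 126, 96, 76, 85, 89, 87, 81, 79, 74, 71, 63, 84, 116, 130, 124, 135, 123, 78, 67, 87, 79, 70, 60, 74, 79, 78, 68, 84, 132, 134, 127, 111, 111]
181 [135, 135, 128, 97, 66, 88, 89, 76, 72, 88, 77, 73, 70, 58, 89, 135, 134, 134, 117, 67, 82, 75, 74, 83, 78, 69, 74, 72, 66, 74, 116, 132, 124, 111, 110]
182 [135, 134, 122, 85, 76, 72, 80, 88, 86, 101, 83, 78, 78, 76, 86, 130, 135, 133, 115, 73, 80, 64, 77, 112, 112, 112, 101, 73, 74, 74, 96, 128, 111, 107, 111]
183 [134, 134, 119, 74, 72, 68, 76, 107, 95, 61, 60, 67, 75, 69, 65, 99, 128, 124, 107, 84, 74, 61, 81, 106, 105, 105, 90, 54, 6
[... 2390 characters left out ...]
7, 83, 90, 103, 99, 72, 74, 61, 43, 60, 67, 44, 42, 51, 50, 53, 62, 62, 62, 62]
183 [133, 132, 111, 33, 35, 35, 36, 36, 36, 36, 38, 44, 46, 50, 55, 55, 61, 73, 83, 88, 96, 102, 97, 37, 34, 34, 34, 35, 35, 36, 37, 48, 58, 61, 62, 61, 62]
184 [132, 124, 89, 36, 36, 34, 34, 35, 36, 36, 34, 43, 56, 56, 57, 61, 70, 82, 83, 83, 82, 87, 83, 37, 35, 34, 34, 36, 37, 35, 35, 45, 61, 61, 61, 61, 61]
185 [130, 112, 52, 35, 35, 35, 34, 35, 36, 34, 34, 47, 63, 65, 69, 75, 83, 83, 83, 83, 83, 79, 62, 36, 35, 35, 36, 36, 35, 36, 34, 39, 52, 61, 62, 62, 62]
186 [123, 88, 38, 36, 35, 34, 34, 35, 35, 35, 36, 59, 83, 83, 83, 83, 83, 83, 82, 82, 82, 78, 63, 36, 36, 35, 36, 35, 35, 35, 34, 39, 51, 62, 61, 62, 62]
```

Emit:
drive_tool(
  series=[0.03, 0.05, 0, 0, 0, 0, 0.735, 0.03, 0.05, -0.3, 0, 0, 0, 0.735, 0.03, 0.05, -0.5, 0, 0, 0, 0.735, 0.03, 0.05, -0.7, 0, 0, 0, 0.735, 0.03, 0.05, -0.8, 0, 0, 0, 0.735, 0.03, 0.05, -0.8, 0, 0, 0, 0.735],
)

```text
time_s: 11.55
eef_pos: [0.4677, 0.158, 0.326]
ee_rot: [3.086, 0.587, -0.001]
contact_force: [0.6, 0.1, -2.3]
grip_width: 0.0629
finger_force: 8.3
```

Emit:
drive_tool(
  series=[0, 0, -0.1, 0, 0, 0, 0.735, 0, 0, -0.2, 0, 0, 0, 0.735, 0, 0, -0.2, 0, 0, 0, 0.735],
)

```text
time_s: 11.85
eef_pos: [0.4677, 0.158, 0.3242]
ee_rot: [3.086, 0.587, -0.0]
contact_force: [0.2, -0.5, -1.2]
grip_width: 0.0629
finger_force: 8.3
```

Emit:
drive_tool(
  series=[0, 0, -0.1, 0, 0, 0, 0.735, 0, 0, -0.2, 0, 0, 0, 0.735, 0, 0, -0.2, 0, 0, 0, 0.735],
)

```text
time_s: 12.15
eef_pos: [0.4678, 0.158, 0.3222]
ee_rot: [3.086, 0.587, -0.0]
contact_force: [0.2, -0.1, -2.0]
grip_width: 0.0624
finger_force: 8.3
```

Emit:
drive_tool(
  series=[0, 0, -0.1, 0, 0, 0, 0.735, 0, 0, -0.2, 0, 0, 0, 0.735, 0, 0, -0.2, 0, 0, 0, 0.735],
)

```text
time_s: 12.45
eef_pos: [0.4681, 0.1581, 0.3217]
ee_rot: [-3.086, -0.587, -0.005]
contact_force: [-0.0, 0.2, 4.0]
grip_width: 0.0628
finger_force: 8.6
```

Emit:
drive_tool(
  series=[0, 0, -0.1, 0, 0, 0, 0.735, 0, 0, -0.15, 0, 0, 0, 0.735, 0, 0, -0.15, 0, 0, 0, 0.735],
)

```text
time_s: 12.75
eef_pos: [0.4685, 0.1583, 0.3215]
ee_rot: [-3.086, -0.587, -0.009]
contact_force: [0.9, 0.4, 8.4]
grip_width: 0.0627
finger_force: 8.8
```

```bash
python3 - <<'E'
from h import *
im,K,P=snap('wrist','w9.png');fs=[]
s=r.read_state();print(s['time_s'],s['eef_pos'],s['contact_force'],s['ft_torque'],s['grip_width'],s['finger_force'])
g=cv2.cvtColor(im,cv2.COLOR_RGB2GRAY)
for v in range(178,196): print(v,g[v,230:267].tolist())
E
```

```text
12.8 [0.46843905 0.15823346 0.32150859] [-0.58400676  0.85808993  7.86248881] [ 0.14501992 -0.00822961 -0.02628595] 0.06253742889080292 8.796905946186513
178 [46, 56, 62, 68, 66, 83, 131, 161, 190, 194, 195, 195, 194, 195, 196, 198, 200, 200, 199, 198, 197, 195, 195, 193, 193, 193, 193, 185, 148, 109, 114, 83, 68, 74, 74, 69, 65]
179 [71, 70, 74, 73, 66, 67, 102, 130, 161, 190, 196, 195, 195, 195, 194, 194, 194, 196, 198, 199, 199, 199, 198, 197, 195, 194, 191, 169, 115, 101, 81, 60, 74, 73, 74, 75, 93]
180 [78, 77, 74, 73, 73, 68, 67, 105, 116, 145, 193, 198, 197, 197, 195, 193, 194, 194, 194, 195, 196, 197, 199, 199, 199, 195, 173, 129, 102, 93, 57, 74, 73, 74, 74, 77, 103]
181 [109, 89, 76, 72, 71, 72, 67, 61, 99, 124, 155, 189, 195, 198, 198, 197, 196, 195, 194, 193, 194, 194, 194, 194, 189, 169, 109, 92, 68, 53, 70, 73, 74, 75, 78, 99, 132]
182 [111, 91, 83, 72, 71, 71, 72, 65, 62, 97, 121, 146, 173, 184, 188, 194, 197, 197, 196, 197, 194, 190, 187, 173, 132, 114, 113, 75, 54, 70, 72, 73, 75, 83, 91, 97, 127]
183 [130, 108, 81, 73, 71, 72, 71, 73, 66, 48, 76, 108, 112, 123, 146,
[... 1343 characters left out ...]
 79, 73, 71, 51, 35, 36, 34, 36, 36, 35, 35, 35, 44, 67, 77, 62, 63]
192 [132, 133, 132, 132, 112, 37, 34, 36, 36, 35, 35, 35, 35, 33, 38, 54, 66, 84, 84, 84, 78, 60, 51, 42, 36, 36, 35, 35, 35, 35, 36, 34, 43, 67, 78, 62, 62]
193 [132, 132, 132, 132, 112, 37, 36, 35, 35, 35, 35, 36, 34, 34, 39, 60, 75, 84, 84, 84, 84, 76, 52, 39, 36, 37, 36, 35, 35, 35, 35, 35, 37, 59, 76, 62, 62]
194 [132, 132, 132, 132, 112, 37, 35, 36, 35, 36, 35, 35, 36, 34, 43, 69, 84, 84, 84, 83, 84, 79, 63, 43, 37, 35, 35, 35, 36, 35, 36, 35, 37, 50, 62, 63, 63]
195 [131, 131, 132, 131, 111, 37, 35, 36, 35, 35, 35, 35, 35, 33, 55, 82, 83, 84, 84, 84, 84, 84, 76, 54, 36, 36, 35, 36, 34, 35, 35, 35, 33, 44, 62, 62, 63]
```

```bash
python3 - <<'E'
import cv2,numpy as np
for n,(u,v) in {'w7':(251,163),'w8':(248,166),'w9':(248,169)}.items():
    g=cv2.cvtColor(cv2.imread(f'pics/{n}.png') if n!='w9' else cv2.imread('pics/w9.png'),cv2.COLOR_BGR2GRAY).astype(float)
    c=g[v-8:v+9,u-8:u+9];w=np.clip(110-c,0,None);yy,xx=np.mgrid[v-8:v+9,u-8:u+9]
    k=np.unravel_index(w.argmax(),w.shape)
    print(n,(w*xx).sum()/w.sum(),(w*yy).sum()/w.sum())
    print(g[140:200,u].astype(int).tolist())
g=cv2.cvtColor(cv2.imread('pics/w9.png'),cv2.COLOR_BGR2GRAY)
for nm,c in [('w8',(240,257)),('w9',(239,257))]:
    G=cv2.cvtColor(cv2.imread(f'pics/{nm}.png'),cv2.COLOR_BGR2GRAY);print(nm,G[165:192,c[0]].tolist(),G[165:192,c[1]].tolist())
E
```

```text
w7 251.16778523489933 163.03624161073824
[124, 124, 124, 117, 73, 77, 74, 74, 75, 91, 162, 157, 172, 198, 197, 197, 196, 198, 198, 191, 140, 37, 38, 37, 37, 41, 98, 193, 195, 198, 195, 193, 195, 192, 161, 129, 133, 134, 134, 132, 121, 121, 90, 88, 83, 83, 82, 83, 83, 83, 82, 83, 83, 83, 82, 97, 154, 152, 66, 71]
w8 247.53550640279394 166.12223515715948
[127, 126, 126, 125, 125, 117, 59, 76, 74, 74, 72, 88, 152, 155, 160, 190, 200, 199, 198, 199, 199, 200, 191, 125, 37, 37, 37, 36, 37, 82, 173, 195, 197, 199, 195, 195, 196, 190, 140, 117, 124, 134, 135, 128, 84, 84, 83, 84, 83, 83, 83, 83, 84, 83, 84, 84, 83, 83, 81, 70]
w9 247.61244263131056 171.50229474757776
[127, 126, 126, 127, 126, 125, 125, 125, 125, 122, 97, 65, 75, 75, 76, 83, 104, 165, 155, 162, 200, 200, 199, 198, 198, 199, 199, 194, 146, 37, 37, 36, 35, 36, 51, 117, 194, 196, 199, 198, 194, 194, 196, 185, 104, 96, 123, 128, 83, 84, 84, 84, 84, 84, 84, 84, 84, 83, 83, 83]
w8 [200, 199, 197, 195, 197, 200, 198, 195, 196, 194, 156, 121, 81, 59, 82, 81, 72, 86, 95, 47, 36, 35, 36, 35, 35, 37, 35] [197, 198, 197, 195, 197, 197, 196, 187, 169, 130, 102, 73, 55, 64, 67, 74, 69, 112, 105, 47, 35, 36, 34, 34, 35, 36, 36]
w9 [201, 199, 198, 199, 200, 199, 199, 197, 195, 196, 200, 199, 195, 194, 190, 145, 124, 97, 48, 73, 76, 66, 32, 34, 33, 34, 36] [188, 196, 197, 197, 197, 197, 197, 197, 194, 197, 197, 197, 196, 185, 169, 129, 92, 75, 54, 52, 55, 64, 34, 35, 35, 35, 36]
```

The image check puts the shoulder edge about 1 px past the hole's rim and centred on the eyes. The contact height also matches inserted pins, so I relieve the push and start spreading.

Emit:
drive_tool(
  series=[0, 0, 0.15, 0, 0, 0, 0.72, 0, 0, 0.25, 0, 0, 0, 0.69, 0, 0, 0.25, 0, 0, 0, 0.66, 0, 0, 0.25, 0, 0, 0, 0.63, 0, 0, 0.25, 0, 0, 0, 0.6, 0, 0, 0.25, 0, 0, 0, 0.6, 0, 0, 0.25, 0, 0, 0, 0.6, 0, 0, 0.25, 0, 0, 0, 0.6],
  grip_force=60,
)

```text
time_s: 13.6
eef_pos: [0.4681, 0.1594, 0.325]
ee_rot: [-3.081, -0.587, -0.01]
contact_force: [-2.2, 4.9, 14.0]
grip_width: 0.0516
finger_force: 24.6
```

```bash
cat > look.py <<'E'
from h import *
import sys
def look(n,v0,v1,u0=225,u1=280,st=1):
    im,K,P=snap('wrist',n+'.png');np.savez(n+'.npz',K=K,P=P)
    s=r.read_state();print(s['time_s'],s['eef_pos'].round(4),s['contact_force'].round(2),s['ft_torque'].round(2),round(s['grip_width'],4),round(s['finger_force'],1))
    g=cv2.cvtColor(im,cv2.COLOR_RGB2GRAY)
    for v in range(v0,v1,st): print(v,g[v,u0:u1].tolist())
    for t in ['eye_l','ring','ring_back']:print(t,[(np.round(d['rect'],1).tolist(),round(d['score'],2)) for d in r.recognise('wrist',t)[:3]])
look(sys.argv[1],*map(int,sys.argv[2:]))
E
python3 look.py w10 172 196 220 280 2
```

```text
13.65 [0.4681 0.1594 0.325 ] [-2.02  4.59 13.26] [ 1.18  0.53 -0.07] 0.0518 24.5
172 [119, 119, 119, 118, 118, 118, 118, 107, 74, 72, 73, 74, 70, 82, 117, 124, 139, 148, 169, 195, 196, 195, 198, 198, 199, 199, 182, 116, 37, 36, 37, 36, 36, 81, 154, 197, 196, 196, 197, 198, 198, 198, 180, 129, 107, 86, 77, 74, 74, 76, 94, 113, 113, 113, 114, 113, 113, 113, 112, 112]
174 [118, 118, 118, 117, 117, 118, 118, 107, 73, 67, 65, 60, 53, 78, 117, 117, 135, 156, 150, 181, 200, 199, 198, 196, 196, 195, 196, 178, 119, 70, 60, 66, 101, 160, 199, 199, 199, 198, 198, 198, 197, 195, 174, 120, 97, 64, 77, 74, 74, 68, 63, 90, 113, 113, 113, 112, 112, 112, 112, 112]
176 [119, 121, 121, 120, 117, 117, 117, 108, 77, 56, 59, 62, 59, 77, 112, 116, 122, 133, 132, 159, 196, 198, 200, 201, 201, 201, 201, 199, 197, 196, 196, 195, 195, 195, 196, 197, 197, 198, 198, 198, 197, 176, 117, 93, 84, 54, 47, 49, 49, 56, 86, 113, 113, 112, 112, 112, 111, 112, 112, 112]
178 [138, 138, 138, 137, 129, 116, 117, 117, 107, 81, 75, 73, 72, 63, 72, 111, 115, 117, 123, 141, 171, 194, 196, 196, 196, 196, 197, 198, 199, 201, 201,
[... 1868 characters left out ...]
, 57, 40, 36, 37, 36, 35, 36, 36, 35, 34, 41, 60, 75, 84, 84, 84, 84, 84, 84, 84, 85, 84, 84, 84, 75, 52, 51, 41, 37, 36, 35, 36, 34, 36, 36, 35, 34, 48, 62, 63, 63, 63, 62, 63, 63, 63, 63, 79, 103, 102]
194 [164, 153, 126, 130, 132, 133, 133, 133, 133, 116, 57, 40, 39, 34, 35, 36, 35, 35, 35, 35, 38, 60, 83, 84, 85, 84, 84, 84, 85, 84, 84, 84, 84, 84, 84, 77, 52, 35, 34, 32, 36, 37, 36, 36, 36, 33, 35, 49, 63, 62, 62, 62, 63, 63, 62, 64, 63, 63, 67, 87]
eye_l [([260.5, 185.6, 14.6, 13.2], 0.65), ([238.6, 183.3, 13.1, 16.8], 0.51), ([68.0, 147.8, 135.9, 117.7], 0.19)]
ring [([251.6, 172.4, 46.6, 47.9], 0.68), ([67.3, 146.3, 134.6, 119.7], 0.51)]
ring_back [([250.2, 172.2, 45.3, 43.1], 0.63)]
```

The circlip is spreading, with the eyes at about 25 mm. The closing pads push the pliers down (13 N), so I'll rise as I spread further.

Emit:
drive_tool(
  series=[0, 0, 0.3, 0, 0, 0, 0.6, 0, 0, 0.5, 0, 0, 0, 0.59, 0, 0, 0.6, 0, 0, 0, 0.575, 0, 0, 0.7, 0, 0, 0, 0.56, 0, 0, 0.75, 0, 0, 0, 0.55, 0, 0, 0.75, 0, 0, 0, 0.55, 0, 0, 0.75, 0, 0, 0, 0.55],
)

```text
time_s: 14.5
eef_pos: [0.4677, 0.1578, 0.3282]
ee_rot: [3.086, 0.586, -0.002]
contact_force: [0.8, 0.1, -1.5]
grip_width: 0.0473
finger_force: 27.8
```

```bash
python3 look.py w11 170 196 215 285 2
```

```text
14.55 [0.4677 0.1578 0.3283] [ 0.28 -0.46 -2.27] [ 0.02 -0.08  0.01] 0.0475 27.8
170 [122, 119, 119, 119, 119, 118, 119, 119, 118, 119, 110, 88, 76, 75, 75, 69, 57, 68, 111, 151, 142, 165, 202, 200, 199, 198, 197, 196, 196, 196, 174, 100, 71, 60, 82, 148, 201, 201, 200, 199, 199, 199, 199, 198, 178, 119, 113, 121, 115, 109, 88, 74, 74, 74, 72, 88, 113, 114, 113, 113, 113, 112, 113, 112, 112, 112, 112, 111, 112, 110]
172 [139, 139, 139, 133, 118, 117, 118, 118, 118, 117, 117, 103, 57, 46, 44, 39, 48, 82, 113, 120, 128, 145, 177, 198, 200, 201, 201, 201, 201, 201, 198, 198, 197, 196, 195, 196, 196, 197, 198, 199, 199, 199, 199, 190, 150, 99, 115, 114, 114, 100, 61, 60, 50, 46, 49, 80, 109, 113, 113, 113, 113, 113, 112, 112, 112, 112, 111, 111, 111, 107]
174 [139, 139, 139, 133, 122, 120, 118, 117, 117, 117, 117, 108, 82, 70, 73, 75, 67, 49, 85, 116, 118, 126, 144, 171, 194, 196, 197, 197, 196, 197, 199, 201, 202, 202, 202, 200, 198, 197, 196, 195, 195, 195, 186, 150, 107, 115, 114, 114, 113, 98, 63, 75, 74, 76, 70, 80, 113, 112, 113, 112, 112, 112, 112, 111, 111, 111, 111, 111, 109, 10
[... 2726 characters left out ...]
, 42, 64, 82, 84, 84, 85, 85, 85, 84, 84, 84, 85, 85, 85, 85, 85, 84, 85, 75, 42, 37, 37, 36, 38, 37, 36, 36, 36, 34, 30, 37, 55, 62, 63, 68, 82, 89, 89, 91, 101, 112, 112, 112, 112, 111, 111]
194 [167, 167, 167, 166, 168, 167, 166, 166, 167, 160, 139, 131, 121, 84, 42, 42, 43, 40, 38, 37, 37, 37, 37, 37, 37, 44, 65, 81, 84, 84, 85, 85, 85, 84, 84, 84, 84, 84, 85, 84, 84, 79, 60, 38, 36, 32, 33, 34, 36, 38, 36, 34, 32, 33, 50, 65, 71, 82, 90, 91, 90, 90, 98, 112, 113, 113, 112, 111, 112, 111]
eye_l [([421.9, 152.3, 122.6, 96.4], 0.58), ([265.2, 181.2, 15.4, 16.2], 0.46), ([232.8, 181.1, 12.5, 16.4], 0.4)]
ring [([249.0, 167.6, 46.4, 46.9], 0.9)]
ring_back [([248.4, 166.9, 45.8, 44.3], 0.94)]
```

Emit:
drive_tool(
  series=[0, 0, 0.05, 0, 0, 0, 0.535, 0, 0, 0.1, 0, 0, 0, 0.52, 0, 0, 0.15, 0, 0, 0, 0.505, 0, 0, 0.2, 0, 0, 0, 0.495, 0, 0, 0.2, 0, 0, 0, 0.49, 0, 0, 0.2, 0, 0, 0, 0.49, 0, 0, 0.2, 0, 0, 0, 0.49],
)

```text
time_s: 15.4
eef_pos: [0.4677, 0.158, 0.3308]
ee_rot: [3.086, 0.587, 0.0]
contact_force: [-0.1, 0.6, -2.5]
grip_width: 0.0426
finger_force: 33.6
```

```bash
python3 look.py w12 176 192 215 285 3
```

```text
15.45 [0.4677 0.158  0.3308] [ 0.44 -0.25 -1.93] [ 0.01 -0.03 -0.02] 0.0429 33.6
176 [138, 138, 138, 138, 138, 138, 137, 137, 137, 132, 111, 87, 78, 75, 78, 73, 75, 112, 116, 116, 115, 115, 115, 117, 130, 157, 193, 200, 200, 199, 197, 196, 196, 196, 196, 196, 197, 198, 200, 199, 186, 151, 110, 99, 93, 114, 114, 114, 114, 106, 82, 67, 75, 76, 78, 77, 61, 89, 112, 112, 112, 112, 110, 111, 111, 110, 110, 110, 106, 101]
179 [137, 137, 137, 136, 137, 136, 136, 136, 136, 136, 135, 119, 77, 74, 74, 76, 69, 55, 65, 91, 115, 115, 115, 114, 114, 115, 127, 145, 128, 122, 136, 145, 166, 159, 146, 149, 138, 100, 88, 93, 82, 88, 116, 113, 114, 113, 113, 112, 100, 73, 75, 74, 75, 79, 78, 78, 111, 111, 111, 111, 111, 111, 110, 110, 110, 109, 109, 102, 100, 137]
182 [140, 134, 136, 135, 136, 135, 135, 135, 135, 132, 121, 93, 48, 65, 79, 71, 71, 57, 46, 46, 51, 62, 94, 130, 132, 136, 136, 135, 136, 136, 136, 136, 136, 135, 136, 135, 135, 135, 135, 135, 135, 135, 135, 134, 129, 108, 77, 66, 72, 41, 54, 56, 56, 53, 50, 65, 78, 57, 83, 111, 110, 109, 110, 110, 109, 108, 99, 124, 165, 166]
185 [167, 160, 
[... 422 characters left out ...]
4, 84, 85, 83, 85, 84, 84, 84, 84, 85, 84, 101, 128, 128, 129, 133, 133, 134, 133, 122, 88, 67, 36, 36, 37, 37, 36, 36, 37, 36, 33, 34, 49, 63, 63, 80, 102, 96, 98, 113, 131, 162, 166, 166, 166]
191 [165, 165, 166, 166, 166, 167, 159, 137, 132, 117, 63, 44, 43, 43, 41, 36, 37, 37, 36, 35, 36, 37, 44, 65, 83, 84, 85, 84, 84, 85, 84, 84, 84, 84, 84, 84, 84, 85, 85, 84, 84, 85, 84, 84, 73, 41, 37, 37, 36, 37, 37, 36, 36, 35, 34, 30, 34, 49, 63, 68, 81, 90, 90, 98, 111, 111, 111, 131, 163, 161]
eye_l [([273.5, 236.1, 48.7, 106.5], 0.52)]
ring [([250.8, 167.6, 51.1, 43.6], 0.95), ([67.6, 145.8, 135.1, 120.0], 0.65)]
ring_back [([248.5, 167.5, 46.2, 41.0], 0.6), ([265.7, 180.2, 14.0, 15.2], 0.47)]
```

The jaws are about 40 mm apart, so the eyes are about 36. I spread a touch more to the specified 42/37, then lift.

Emit:
drive_tool(
  series=[0, 0, 0.05, 0, 0, 0, 0.48, 0, 0, 0.1, 0, 0, 0, 0.475, 0, 0, 0.5, 0, 0, 0, 0.475, 0, 0, 1.2, 0, 0, 0, 0.475, 0, 0, 2.4, 0, 0, 0, 0.475, 0, 0, 4, 0, 0, 0, 0.475, 0, 0, 5.5, 0, 0, 0, 0.475, 0, 0, 7, 0, 0, 0, 0.475, 0, 0, 7.5, 0, 0, 0, 0.475, 0, 0, 7.5, 0, 0, 0, 0.475],
)

```text
time_s: 16.6
eef_pos: [0.4679, 0.158, 0.4073]
ee_rot: [3.086, 0.587, 0.004]
contact_force: [-0.3, -0.1, -2.5]
grip_width: 0.0414
finger_force: 34.1
```

```bash
python3 look.py w13 140 192 215 285 3
```

```text
16.65 [0.4678 0.158  0.4061] [ 0.28 -0.78 -2.24] [-0.06  0.   -0.02] 0.0414 34.1
140 [136, 135, 135, 134, 134, 135, 136, 132, 122, 124, 128, 127, 127, 127, 127, 126, 126, 126, 126, 126, 126, 125, 126, 125, 125, 124, 125, 125, 124, 124, 124, 124, 123, 123, 123, 123, 122, 122, 121, 120, 121, 120, 120, 120, 119, 119, 119, 118, 119, 118, 118, 118, 117, 117, 117, 117, 116, 116, 108, 94, 121, 146, 146, 145, 146, 146, 146, 145, 146, 146]
143 [136, 142, 152, 148, 139, 137, 122, 109, 126, 126, 126, 126, 126, 125, 126, 125, 126, 125, 125, 125, 125, 124, 124, 124, 124, 123, 123, 123, 123, 123, 123, 122, 122, 121, 122, 121, 121, 120, 120, 120, 120, 119, 119, 118, 118, 118, 118, 118, 117, 117, 117, 117, 117, 116, 116, 116, 116, 115, 116, 115, 103, 84, 113, 146, 146, 145, 144, 143, 143, 143]
146 [139, 146, 152, 151, 146, 127, 114, 126, 124, 125, 124, 125, 124, 124, 124, 124, 124, 124, 123, 123, 123, 123, 123, 123, 122, 123, 122, 123, 125, 127, 134, 140, 145, 153, 153, 149, 133, 118, 116, 118, 115, 118, 118, 117, 117, 116, 117, 117, 116, 117, 116, 116, 116, 115, 115, 116, 115, 114, 115, 115, 114, 1
[... 4581 characters left out ...]
, 100, 91, 87, 87, 87, 84, 78, 66, 35, 33, 35, 34, 34, 34, 35, 34, 31, 47, 84, 109, 108, 109, 109, 108, 108, 108, 108, 108, 108, 108]
191 [161, 162, 162, 161, 162, 161, 161, 161, 140, 63, 43, 42, 42, 38, 34, 36, 35, 35, 34, 35, 35, 60, 116, 157, 160, 160, 160, 160, 161, 161, 160, 161, 161, 162, 161, 161, 161, 160, 161, 157, 149, 149, 149, 149, 146, 121, 45, 36, 35, 35, 35, 34, 34, 35, 35, 33, 31, 49, 86, 108, 108, 109, 109, 109, 109, 109, 109, 109, 109, 109]
eye_l [([387.6, 144.9, 87.5, 77.1], 0.75), ([266.0, 179.5, 13.7, 16.2], 0.5)]
ring [([251.2, 167.9, 47.0, 43.1], 0.88), ([382.4, 144.2, 86.8, 76.8], 0.56)]
ring_back [([247.5, 168.8, 46.0, 39.3], 0.73), ([230.7, 181.7, 8.6, 15.0], 0.42)]
```

The circlip is lifted on the pliers. Its bore centre lies at tool (12.9, -3.2) mm, so I carry it over the spindle.

Emit:
drive_tool(
  series=[1, -1.5, 0, 0, 0, 0, 0.475, 2.5, -4.5, 0, 0, 0, 0, 0.475, 4.2, -7.5, 0, 0, 0, 0, 0.475, 5.8, -10.5, 0, 0, 0, 0, 0.475, 7.4, -13.3, 0, 0, 0, 0, 0.475, 8.1, -14.6, 0, 0, 0, 0, 0.475, 8.35, -15.05, 0, 0, 0, 0, 0.475, 8.35, -15.05, -0.5, 0, 0, 0, 0.475, 8.35, -15.05, -0.8, 0, 0, 0, 0.475, 8.35, -15.05, -0.8, 0, 0, 0, 0.475],
)

```text
time_s: 17.8
eef_pos: [0.5507, 0.0086, 0.3969]
ee_rot: [-3.085, -0.589, 0.003]
contact_force: [-0.5, 0.4, -2.4]
grip_width: 0.0412
finger_force: 34.1
```

```bash
python3 look.py w14 146 190 220 282 2
```

```text
17.85 [0.5507 0.0086 0.3974] [-0.22 -0.76 -3.02] [0.02 0.02 0.01] 0.0409 34.1
146 [191, 191, 190, 189, 190, 190, 191, 189, 178, 160, 172, 190, 189, 189, 189, 189, 189, 189, 189, 189, 189, 189, 189, 189, 189, 189, 189, 188, 187, 189, 189, 188, 187, 187, 188, 188, 186, 186, 189, 189, 188, 189, 188, 186, 185, 186, 187, 188, 187, 185, 165, 133, 175, 179, 178, 178, 176, 177, 181, 179, 176, 176]
148 [190, 190, 189, 189, 189, 190, 183, 163, 165, 189, 190, 190, 189, 189, 189, 189, 189, 189, 189, 189, 189, 189, 190, 186, 179, 179, 180, 178, 177, 178, 178, 178, 179, 184, 187, 187, 186, 186, 189, 189, 187, 188, 189, 187, 185, 185, 187, 186, 187, 185, 186, 175, 153, 168, 178, 177, 176, 176, 178, 179, 176, 175]
150 [189, 190, 190, 189, 190, 180, 168, 189, 189, 189, 189, 189, 189, 188, 188, 189, 189, 186, 179, 181, 161, 114, 99, 81, 80, 76, 76, 76, 75, 76, 75, 76, 77, 81, 77, 103, 151, 173, 177, 185, 188, 187, 189, 187, 184, 184, 185, 186, 186, 186, 185, 186, 186, 172, 154, 172, 177, 176, 176, 180, 176, 175]
152 [189, 190, 190, 189, 182, 175, 189, 189, 189, 190, 190, 190, 189, 188, 184, 160, 92, 6
[... 5049 characters left out ...]
, 140, 138, 128, 105, 106, 106, 105, 106, 105, 104, 105, 105, 105, 104, 104, 133, 173, 171, 173, 181, 181, 179, 155, 76, 75, 62, 36, 32, 34, 32, 33, 34, 32, 32, 53, 99, 127, 125, 127, 127, 126, 127, 122, 98]
188 [155, 159, 174, 159, 46, 40, 36, 32, 32, 32, 32, 32, 32, 32, 39, 53, 97, 141, 141, 129, 105, 105, 106, 106, 106, 105, 105, 104, 105, 106, 105, 104, 104, 105, 106, 105, 103, 105, 132, 170, 147, 67, 60, 36, 33, 33, 33, 34, 33, 34, 33, 30, 51, 97, 127, 125, 126, 123, 112, 103, 103, 104]
eye_l [([231.7, 181.4, 10.4, 15.3], 0.52)]
ring [([249.9, 167.7, 45.2, 42.5], 0.81), ([250.6, 160.8, 72.9, 74.5], 0.6)]
ring_back [([248.5, 166.7, 47.0, 39.7], 0.83), ([274.6, 235.9, 46.0, 104.9], 0.51)]
```

Emit:
drive_tool(
  series=[0, 0, 0, 0, 0, 0, 0.475, 0, 0, 0, 0, 0, 0, 0.475],
)

```text
time_s: 18.2
eef_pos: [0.5512, 0.0076, 0.3981]
ee_rot: [3.086, 0.587, 0.001]
contact_force: [0.2, 1.0, -2.0]
grip_width: 0.0412
finger_force: 34.1
```

Emit:
drive_tool(
  series=[0, -0.03, -0.3, 0, 0, 0, 0.475, 0, -0.03, -0.7, 0, 0, 0, 0.475, 0, -0.03, -1.1, 0, 0, 0, 0.475, 0, -0.03, -1.4, 0, 0, 0, 0.475, 0, -0.03, -1.6, 0, 0, 0, 0.475, 0, -0.03, -1.7, 0, 0, 0, 0.475],
)

```text
time_s: 18.8
eef_pos: [0.5512, 0.0071, 0.3804]
ee_rot: [-3.086, -0.587, 0.001]
contact_force: [-0.3, -0.1, -2.9]
grip_width: 0.0413
finger_force: 34.1
```

Emit:
drive_tool(
  series=[0, 0, -0.15, 0, 0, 0, 0.475, 0, 0, -0.3, 0, 0, 0, 0.475, 0, 0, -0.3, 0, 0, 0, 0.475],
)

```text
time_s: 19.1
eef_pos: [0.5512, 0.0072, 0.3776]
ee_rot: [3.086, 0.587, -0.0]
contact_force: [-0.1, 0.2, -2.2]
grip_width: 0.0412
finger_force: 34.1
```

Emit:
drive_tool(
  series=[0, 0, -0.15, 0, 0, 0, 0.475, 0, 0, -0.3, 0, 0, 0, 0.475, 0, 0, -0.3, 0, 0, 0, 0.475],
)

```text
time_s: 19.4
eef_pos: [0.5512, 0.0072, 0.3745]
ee_rot: [-3.086, -0.587, 0.001]
contact_force: [0.3, 0.8, -2.3]
grip_width: 0.041
finger_force: 34.1
```

Emit:
drive_tool(
  series=[0, 0, -0.15, 0, 0, 0, 0.475, 0, 0, -0.3, 0, 0, 0, 0.475, 0, 0, -0.3, 0, 0, 0, 0.475],
)

```text
time_s: 19.7
eef_pos: [0.5512, 0.0072, 0.3715]
ee_rot: [-3.086, -0.587, 0.001]
contact_force: [0.5, -0.1, -3.7]
grip_width: 0.0409
finger_force: 34.1
```

Emit:
drive_tool(
  series=[0, 0, -0.1, 0, 0, 0, 0.475, 0, 0, -0.2, 0, 0, 0, 0.475, 0, 0, -0.2, 0, 0, 0, 0.475],
)

```text
time_s: 20.0
eef_pos: [0.5512, 0.0072, 0.3696]
ee_rot: [-3.086, -0.587, 0.001]
contact_force: [0.3, -0.1, -2.1]
grip_width: 0.041
finger_force: 34.1
```

Emit:
drive_tool(
  series=[0, 0, -0.1, 0, 0, 0, 0.475, 0, 0, -0.2, 0, 0, 0, 0.475, 0, 0, -0.2, 0, 0, 0, 0.475],
)

```text
time_s: 20.3
eef_pos: [0.5512, 0.0072, 0.3676]
ee_rot: [-3.086, -0.587, 0.0]
contact_force: [0.2, -0.3, -2.2]
grip_width: 0.0411
finger_force: 34.1
```

Smooth round the spindle so far, so I keep going down to the flange.

Emit:
drive_tool(
  series=[0, 0, -0.1, 0, 0, 0, 0.475, 0, 0, -0.2, 0, 0, 0, 0.475, 0, 0, -0.2, 0, 0, 0, 0.475],
)

```text
time_s: 20.6
eef_pos: [0.5512, 0.0072, 0.3657]
ee_rot: [3.086, 0.587, -0.0]
contact_force: [0.2, 0.5, -2.1]
grip_width: 0.0411
finger_force: 34.1
```

Emit:
drive_tool(
  series=[0, 0, -0.1, 0, 0, 0, 0.475, 0, 0, -0.15, 0, 0, 0, 0.475, 0, 0, -0.15, 0, 0, 0, 0.475],
)

```text
time_s: 20.9
eef_pos: [0.5513, 0.0072, 0.3649]
ee_rot: [3.086, 0.587, 0.002]
contact_force: [0.4, 0.3, 0.2]
grip_width: 0.041
finger_force: 34.5
```

Emit:
drive_tool(
  series=[0, 0, -0.1, 0, 0, 0, 0.475, 0, 0, -0.15, 0, 0, 0, 0.475, 0, 0, -0.15, 0, 0, 0, 0.475],
)

```text
time_s: 21.2
eef_pos: [0.5513, 0.0072, 0.3633]
ee_rot: [3.086, 0.587, 0.001]
contact_force: [-0.5, -0.1, 1.4]
grip_width: 0.0414
finger_force: 34.7
```

Emit:
drive_tool(
  series=[0, 0, -0.1, 0, 0, 0, 0.475, 0, 0, -0.15, 0, 0, 0, 0.475, 0, 0, -0.15, 0, 0, 0, 0.475],
)

```text
time_s: 21.5
eef_pos: [0.5513, 0.0072, 0.3618]
ee_rot: [3.086, 0.587, 0.002]
contact_force: [0.1, 1.2, 3.0]
grip_width: 0.0414
finger_force: 34.9
```

Emit:
drive_tool(
  series=[0, 0, -0.1, 0, 0, 0, 0.475, 0, 0, -0.15, 0, 0, 0, 0.475, 0, 0, -0.15, 0, 0, 0, 0.475],
)

```text
time_s: 21.8
eef_pos: [0.5514, 0.0072, 0.3612]
ee_rot: [3.086, 0.587, 0.004]
contact_force: [0.1, 2.2, 6.1]
grip_width: 0.0411
finger_force: 35.3
```

The flange is at its stop with about 8 N. Now the circlip contracts into the groove: I lower to make up for the pads' swing and follow the eyes outward.

Emit:
drive_tool(
  series=[0, 0, -0.03, 0, 0, 0, 0.49, -0.03, -0.01, -0.07, 0, 0, 0, 0.505, -0.06, -0.02, -0.11, 0, 0, 0, 0.52, -0.1, -0.04, -0.16, 0, 0, 0, 0.54, -0.13, -0.05, -0.21, 0, 0, 0, 0.56, -0.16, -0.06, -0.26, 0, 0, 0, 0.58, -0.19, -0.08, -0.31, 0, 0, 0, 0.6, -0.19, -0.08, -0.31, 0, 0, 0, 0.6, -0.19, -0.08, -0.31, 0, 0, 0, 0.6],
)

```text
time_s: 22.7
eef_pos: [0.5495, 0.0064, 0.3588]
ee_rot: [3.085, 0.587, 0.005]
contact_force: [-0.3, 0.6, 9.0]
grip_width: 0.0515
finger_force: 21.4
```

```bash
python3 look.py w15 150 190 220 282 3
```

```text
22.75 [0.5495 0.0064 0.3588] [-0.99  0.77  8.87] [0.2  0.34 0.13] 0.0516 21.4
150 [187, 186, 176, 156, 161, 186, 186, 185, 185, 187, 186, 186, 186, 186, 186, 186, 185, 186, 186, 186, 185, 183, 177, 176, 172, 161, 137, 138, 136, 149, 171, 172, 172, 176, 180, 183, 184, 186, 186, 185, 185, 185, 182, 181, 182, 183, 183, 184, 184, 182, 172, 132, 133, 175, 175, 175, 174, 173, 175, 177, 175, 173]
153 [185, 184, 186, 186, 187, 186, 186, 186, 186, 186, 187, 186, 186, 186, 186, 182, 157, 90, 45, 45, 57, 69, 68, 68, 68, 68, 68, 69, 68, 68, 67, 69, 63, 44, 45, 65, 68, 55, 93, 150, 177, 185, 184, 180, 180, 182, 182, 182, 183, 182, 182, 182, 180, 152, 127, 172, 173, 173, 173, 176, 176, 173]
156 [169, 186, 186, 186, 186, 186, 186, 186, 186, 184, 185, 183, 157, 91, 63, 70, 70, 71, 70, 61, 59, 76, 76, 79, 88, 102, 102, 103, 102, 97, 86, 81, 72, 69, 69, 67, 67, 66, 66, 66, 68, 71, 117, 171, 173, 180, 182, 182, 182, 182, 180, 181, 182, 180, 178, 159, 134, 172, 171, 172, 175, 174]
159 [186, 186, 186, 185, 186, 186, 186, 186, 185, 180, 147, 61, 69, 70, 69, 66, 70, 106, 126, 115, 115, 114, 113, 112, 111, 
[... 2612 characters left out ...]
 187, 187, 187, 187, 188, 188, 188, 187, 185, 155, 69, 64, 79, 93, 87, 97, 125, 142, 144, 145, 144, 144, 143, 143, 143, 142, 142, 143, 142, 143, 142, 143, 141, 137, 125, 96, 73, 70, 58, 40, 46, 51, 57, 51, 108, 172, 176, 178, 186, 187, 188, 186, 183, 182, 186, 186, 185, 184, 184, 185]
189 [186, 176, 166, 187, 187, 187, 188, 188, 188, 167, 91, 32, 32, 31, 30, 31, 30, 30, 36, 60, 79, 81, 83, 83, 102, 120, 127, 136, 130, 114, 103, 98, 81, 71, 83, 79, 80, 87, 48, 32, 32, 32, 31, 32, 32, 31, 30, 46, 95, 131, 151, 186, 177, 169, 185, 184, 185, 186, 184, 184, 184, 184]
eye_l [([263.0, 184.2, 11.4, 16.1], 0.46)]
ring [([247.4, 166.4, 40.9, 39.3], 0.85)]
ring_back [([247.5, 167.1, 43.0, 37.8], 0.59)]
```

The circlip has contracted well below the spindle's diameter. I open fully to free the pins.

Emit:
drive_tool(
  series=[-0.02, 0, -0.02, 0, 0, 0, 0.62, -0.04, -0.01, -0.05, 0, 0, 0, 0.64, -0.06, -0.02, -0.08, 0, 0, 0, 0.66, -0.08, -0.03, -0.12, 0, 0, 0, 0.68, -0.1, -0.04, -0.16, 0, 0, 0, 0.7, -0.1, -0.04, -0.2, 0, 0, 0, 0.715, -0.1, -0.04, -0.2, 0, 0, 0, 0.725, -0.1, -0.04, -0.2, 0, 0, 0, 0.725],
)

```text
time_s: 23.7
eef_pos: [0.5485, 0.006, 0.3557]
ee_rot: [3.086, 0.587, 0.003]
contact_force: [-0.5, 2.0, 5.7]
grip_width: 0.062
finger_force: 3.9
```

```bash
python3 look.py w16 150 192 220 282 4
```

```text
23.75 [0.5485 0.006  0.3557] [-0.21  1.19  5.42] [ 0.18  0.03 -0.02] 0.0618 3.9
150 [186, 177, 157, 168, 185, 185, 185, 184, 185, 185, 184, 185, 185, 185, 184, 185, 184, 185, 184, 185, 184, 184, 185, 182, 175, 173, 172, 172, 172, 172, 175, 177, 179, 183, 182, 181, 182, 184, 185, 183, 183, 185, 183, 180, 180, 182, 181, 182, 183, 181, 181, 174, 142, 130, 174, 172, 173, 172, 172, 174, 176, 172]
154 [173, 184, 184, 184, 185, 184, 185, 185, 184, 184, 184, 185, 185, 185, 182, 175, 154, 94, 66, 43, 46, 65, 68, 63, 56, 68, 75, 76, 71, 59, 68, 70, 65, 49, 44, 62, 70, 58, 65, 123, 176, 182, 184, 181, 178, 179, 181, 181, 181, 181, 180, 180, 181, 180, 170, 157, 167, 171, 171, 171, 174, 174]
158 [185, 185, 184, 184, 185, 185, 185, 185, 184, 183, 180, 159, 91, 70, 68, 64, 69, 105, 125, 114, 114, 113, 112, 111, 111, 111, 110, 111, 110, 110, 109, 108, 105, 103, 102, 102, 102, 95, 78, 65, 64, 65, 67, 114, 171, 177, 179, 180, 179, 181, 180, 179, 179, 180, 179, 176, 161, 119, 132, 169, 170, 173]
162 [185, 185, 185, 183, 182, 184, 185, 185, 181, 151, 69, 63, 69, 102, 109, 110, 112, 114, 124, 135, 140, 1
[... 1814 characters left out ...]
 101, 130, 141, 144, 142, 142, 141, 141, 142, 141, 142, 141, 141, 142, 141, 141, 141, 127, 92, 68, 79, 71, 52, 86, 145, 176, 178, 176, 176, 178, 176, 177, 185, 186, 186, 185, 184, 181, 182, 185, 184, 183, 182, 182]
190 [185, 184, 184, 184, 186, 186, 187, 187, 187, 186, 186, 187, 187, 162, 71, 30, 30, 32, 32, 32, 31, 31, 44, 80, 98, 81, 76, 80, 80, 81, 83, 86, 71, 47, 33, 32, 32, 32, 32, 30, 31, 31, 51, 87, 103, 103, 127, 169, 175, 181, 185, 178, 170, 184, 185, 182, 183, 184, 185, 184, 183, 182]
eye_l [([247.9, 162.8, 89.6, 82.7], 0.48)]
ring [([246.6, 157.4, 32.9, 14.9], 0.78)]
ring_back [([238.8, 160.3, 21.7, 10.7], 0.59), ([249.8, 163.4, 83.6, 85.8], 0.38), ([0.8, 149.1, 1.6, 28.0], 0.29)]
```

Emit:
drive_tool(
  series=[0, 0, 0.03, 0, 0, 0, 0.74, 0, 0, 0.03, 0, 0, 0, 0.74, 0, 0, 0.03, 0, 0, 0, 0.735, 0, 0, 0.03, 0, 0, 0, 0.725, 0, 0, 0.05, 0, 0, 0, 0.72, 0, 0, 0.05, 0, 0, 0, 0.72, 0, 0, 0.05, 0, 0, 0, 0.72],
)

```text
time_s: 24.6
eef_pos: [0.5485, 0.0059, 0.3556]
ee_rot: [3.086, 0.587, 0.002]
contact_force: [0.0, -0.2, 6.0]
grip_width: 0.0617
finger_force: 8.9
```

Emit:
drive_tool(
  series=[0, 0, 0.2, 0, 0, 0, 0.72, 0, 0, 0.4, 0, 0, 0, 0.72, 0, 0, 0.5, 0, 0, 0, 0.72, 0, 0, 0.5, 0, 0, 0, 0.72],
)

```text
time_s: 25.0
eef_pos: [0.548, 0.006, 0.3581]
ee_rot: [-3.085, -0.587, 0.006]
contact_force: [-0.9, 0.3, -6.4]
grip_width: 0.0614
finger_force: 8.0
```

Emit:
drive_tool(
  series=[0, 0, 0.2, 0, 0, 0, 0.72, 0, 0, 0.4, 0, 0, 0, 0.72, 0, 0, 0.5, 0, 0, 0, 0.72, 0, 0, 0.5, 0, 0, 0, 0.72],
)

```text
time_s: 25.4
eef_pos: [0.5486, 0.006, 0.3668]
ee_rot: [3.086, 0.587, 0.005]
contact_force: [-0.3, 0.9, -1.7]
grip_width: 0.0613
finger_force: 9.0
```

```bash
python3 look.py w17 150 192 220 282 4
```

```text
25.45 [0.5485 0.006  0.3664] [-0.12 -0.02 -2.27] [-0.03  0.04 -0.02] 0.0614 9.0
150 [187, 185, 179, 176, 186, 186, 185, 186, 185, 185, 186, 186, 186, 186, 185, 186, 185, 186, 186, 185, 182, 176, 174, 173, 163, 128, 105, 106, 117, 138, 137, 149, 171, 173, 176, 182, 183, 185, 185, 184, 185, 185, 182, 180, 182, 183, 182, 183, 183, 182, 183, 169, 142, 169, 173, 174, 174, 173, 174, 176, 174, 172]
154 [164, 186, 186, 185, 186, 185, 186, 186, 185, 185, 184, 186, 185, 184, 178, 151, 71, 76, 74, 62, 54, 73, 78, 88, 103, 101, 102, 110, 115, 102, 93, 75, 72, 65, 60, 69, 71, 71, 72, 98, 152, 181, 184, 179, 179, 181, 182, 182, 182, 181, 181, 182, 181, 180, 167, 149, 172, 171, 171, 174, 175, 172]
158 [186, 185, 185, 185, 185, 186, 186, 185, 186, 185, 181, 151, 72, 69, 70, 83, 105, 113, 115, 115, 115, 114, 114, 115, 116, 119, 118, 118, 117, 117, 114, 112, 107, 103, 102, 101, 100, 99, 95, 75, 58, 67, 66, 113, 172, 178, 180, 181, 181, 182, 179, 180, 181, 180, 177, 178, 161, 131, 164, 170, 174, 173]
162 [184, 186, 186, 186, 184, 183, 185, 185, 184, 153, 44, 61, 83, 103, 110, 110, 112, 121, 140, 149, 1
[... 1792 characters left out ...]
88, 188, 186, 160, 86, 66, 98, 128, 97, 79, 78, 77, 81, 103, 126, 136, 135, 135, 125, 104, 103, 92, 68, 79, 75, 97, 102, 67, 64, 48, 91, 143, 169, 173, 175, 177, 179, 181, 186, 186, 186, 184, 183, 183, 184, 185, 185, 184, 183, 184, 182]
190 [186, 186, 186, 186, 186, 186, 186, 187, 188, 188, 187, 187, 187, 175, 120, 34, 33, 31, 30, 31, 30, 31, 30, 28, 35, 71, 103, 103, 102, 102, 88, 51, 63, 57, 32, 35, 32, 33, 32, 31, 33, 30, 30, 55, 105, 135, 133, 135, 135, 127, 125, 124, 148, 185, 182, 176, 179, 185, 184, 183, 172, 135]
eye_l []
ring [([246.4, 159.2, 37.0, 21.6], 0.82), ([252.6, 243.6, 150.3, 107.6], 0.49)]
ring_back [([246.6, 169.8, 41.1, 40.4], 0.62), ([251.2, 241.6, 154.4, 108.4], 0.55)]
```

The pins came free with a brief tug and the circlip stayed. Its eyes are visible and it is centred round the spindle dot. Now back to the block.

Emit:
drive_tool(
  series=[0, 0, 3, 0, 0, 0, 0.72, 0, 0, 5.2, 0, 0, 0, 0.72, -1, 4, 5.2, 0, 0, -0.05, 0.72, -2.2, 8, 5.2, 0, 0, -0.1, 0.72, -3.4, 12, 5.2, 0, 0, -0.15, 0.72, -4.6, 16, 5.2, 0, 0, -0.2, 0.72, -5.8, 20, 5.2, 0, 0, -0.25, 0.72, -7, 24, 5.2, 0, 0, -0.3, 0.72, -8.2, 27, 5.2, 0, 0, -0.33, 0.72, -9.2, 29, 5.2, 0, 0, -0.33, 0.72],
)

```text
time_s: 26.6
eef_pos: [0.4553, 0.2981, 0.4172]
ee_rot: [-3.14, -0.075, 0.0]
contact_force: [-0.2, 0.3, -1.8]
grip_width: 0.0612
finger_force: 9.8
```

Emit:
drive_tool(
  series=[-0.7, 2.5, 0, 0, 0, 0, 0.72, -1, 3.6, 0, 0, 0, 0, 0.72, -1, 3.6, 0, 0, 0, 0, 0.72, -1, 3.6, 0, 0, 0, 0, 0.72, -1, 3.6, 0, 0, 0, 0, 0.72],
)

```text
time_s: 27.1
eef_pos: [0.4469, 0.331, 0.4172]
ee_rot: [3.14, 0.07, 0.0]
contact_force: [0.2, 0.2, -1.5]
grip_width: 0.0614
finger_force: 9.8
```

```bash
cat > cmp.py <<'E'
from h import *
import sys
from scipy.spatial.transform import Rotation as R
n=sys.argv[1]
im,K,P=snap('wrist',n+'.png');np.savez(n+'.npz',K=K,P=P)
s=r.read_state();Rt=R.from_rotvec(s['ee_rot']).as_matrix()
print(s['time_s'],s['eef_pos'].round(4),'yaw',np.arctan2(Rt[1,0],Rt[0,0]).round(4),Rt[:,2].round(4),s['contact_force'].round(2),round(s['grip_width'],4),round(s['finger_force'],1))
for f in ['w6',n]:
    G=cv2.cvtColor(cv2.imread(f'pics/{f}.png'),cv2.COLOR_BGR2GRAY)
    print(f)
    for v in list(range(178,194))+[200,206]: print(v,G[v,226:270].tolist())
E
python3 cmp.py w18
```

```text
27.15 [0.4469 0.3309 0.4173] yaw 0.0441 [ 2.e-04 -5.e-04 -1.e+00] [-0.29  0.15 -2.55] 0.0612 9.8
w6
178 [177, 172, 168, 165, 159, 158, 162, 168, 167, 156, 124, 58, 62, 66, 67, 68, 68, 69, 69, 72, 76, 77, 76, 75, 75, 74, 75, 76, 76, 73, 70, 71, 72, 73, 71, 70, 70, 70, 68, 70, 119, 168, 176, 181]
179 [173, 169, 167, 165, 164, 165, 168, 169, 167, 152, 115, 60, 64, 66, 68, 68, 69, 69, 74, 77, 77, 76, 76, 76, 75, 76, 75, 74, 71, 70, 70, 71, 72, 72, 71, 71, 70, 69, 67, 69, 114, 162, 173, 183]
180 [170, 168, 166, 163, 164, 166, 168, 170, 168, 154, 117, 59, 66, 67, 67, 68, 69, 73, 77, 78, 76, 76, 75, 75, 75, 75, 73, 70, 69, 69, 70, 72, 71, 72, 72, 71, 70, 70, 70, 71, 90, 125, 155, 170]
181 [168, 166, 164, 164, 166, 168, 169, 170, 169, 157, 119, 61, 66, 67, 68, 72, 75, 78, 78, 77, 77, 75, 74, 74, 74, 72, 67, 69, 68, 70, 70, 72, 72, 73, 72, 71, 70, 70, 70, 68, 84, 117, 125, 129]
182 [167, 165, 164, 165, 167, 169, 170, 171, 170, 159, 122, 66, 66, 68, 72, 77, 78, 78, 78, 78, 76, 74, 74, 73, 72, 68, 68, 69, 69, 70, 71, 72, 72, 73, 72, 71, 71, 70, 69, 68, 87, 117, 125, 126]
183 [165, 164, 164, 166
[... 5555 characters left out ...]
, 166, 129, 130, 132, 133, 132, 130, 128, 113, 65, 30, 31, 30, 30, 30, 30, 31, 29, 52, 95, 124, 124, 122]
193 [174, 175, 175, 172, 173, 175, 180, 184, 186, 186, 157, 36, 31, 32, 33, 31, 32, 31, 32, 31, 110, 162, 130, 132, 132, 133, 131, 129, 125, 112, 65, 30, 29, 31, 30, 31, 30, 32, 30, 52, 96, 124, 123, 120]
200 [175, 179, 182, 185, 186, 184, 183, 178, 173, 159, 115, 31, 31, 31, 32, 32, 32, 31, 30, 32, 42, 76, 104, 99, 85, 85, 93, 103, 100, 81, 34, 32, 30, 30, 29, 31, 30, 31, 31, 37, 80, 117, 122, 128]
206 [169, 173, 182, 177, 171, 171, 173, 175, 176, 165, 120, 42, 37, 41, 54, 56, 53, 48, 46, 41, 40, 39, 39, 38, 38, 37, 38, 37, 38, 38, 39, 41, 42, 47, 47, 48, 45, 36, 31, 28, 30, 31, 31, 30]
```

Emit:
drive_tool(
  series=[0.13, 0.06, -1, 0, 0, 0, 0.72, 0.13, 0.06, -2, 0, 0, 0, 0.725, 0.13, 0.06, -3, 0, 0, 0, 0.73, 0.13, 0.06, -3.6, 0, 0, 0, 0.73, 0.13, 0.06, -4.2, 0, 0, 0, 0.73, 0.13, 0.06, -4.6, 0, 0, 0, 0.73, 0.13, 0.06, -4.6, 0, 0, 0, 0.73],
)

```text
time_s: 27.85
eef_pos: [0.4475, 0.3326, 0.3704]
ee_rot: [3.14, 0.072, -0.002]
contact_force: [0.6, -0.5, -2.2]
grip_width: 0.0623
finger_force: 9.6
```

Emit:
drive_tool(
  series=[0, 0, -0.4, 0, 0, 0, 0.73, 0, 0, -0.8, 0, 0, 0, 0.73, 0, 0, -0.8, 0, 0, 0, 0.73],
)

```text
time_s: 28.15
eef_pos: [0.4476, 0.3325, 0.3625]
ee_rot: [3.14, 0.072, -0.001]
contact_force: [0.2, 0.3, -2.4]
grip_width: 0.0626
finger_force: 9.6
```

Emit:
drive_tool(
  series=[0, 0, -0.6, 0, 0, 0, 0.73, 0, 0, -1.2, 0, 0, 0, 0.73, 0, 0, -1.8, 0, 0, 0, 0.73, 0, 0, -2.4, 0, 0, 0, 0.73, 0, 0, -3, 0, 0, 0, 0.73, 0, 0, -3.4, 0, 0, 0, 0.73, 0, 0, -3.4, 0, 0, 0, 0.73],
)

```text
time_s: 28.85
eef_pos: [0.4475, 0.3325, 0.3282]
ee_rot: [3.14, 0.072, -0.002]
contact_force: [0.1, 0.5, -2.4]
grip_width: 0.0624
finger_force: 9.5
```

Emit:
drive_tool(
  series=[0, 0, -0.4, 0, 0, 0, 0.73, 0, 0, -0.8, 0, 0, 0, 0.73, 0, 0, -1.1, 0, 0, 0, 0.73, 0, 0, -1.1, 0, 0, 0, 0.73],
)

```text
time_s: 29.25
eef_pos: [0.4475, 0.3325, 0.3175]
ee_rot: [3.14, 0.072, -0.002]
contact_force: [-0.4, 0.7, -2.2]
grip_width: 0.0623
finger_force: 9.5
```

Emit:
drive_tool(
  series=[0, 0, -0.15, 0, 0, 0, 0.73, 0, 0, -0.3, 0, 0, 0, 0.73, 0, 0, -0.4, 0, 0, 0, 0.73, 0, 0, -0.4, 0, 0, 0, 0.73],
)

```text
time_s: 29.65
eef_pos: [0.4476, 0.3325, 0.314]
ee_rot: [3.141, 0.072, -0.0]
contact_force: [0.6, 0.2, -1.6]
grip_width: 0.0622
finger_force: 9.5
```

Emit:
drive_tool(
  series=[0, 0, -0.1, 0, 0, 0, 0.73, 0, 0, -0.2, 0, 0, 0, 0.73, 0, 0, -0.2, 0, 0, 0, 0.73],
)

```text
time_s: 29.95
eef_pos: [0.448, 0.3326, 0.3135]
ee_rot: [-3.14, -0.072, -0.004]
contact_force: [-0.0, -0.3, 3.7]
grip_width: 0.0624
finger_force: 9.8
```

The pliers are on the pocket floor at the original height. Release and withdraw.

Emit:
drive_tool(
  series=[0, 0, 0.1, 0, 0, 0, 0.76, 0, 0, 0.2, 0, 0, 0, 0.82, 0, 0, 0.2, 0, 0, 0, 0.9, 0, 0, 0.2, 0, 0, 0, 1, 0, 0, 0.2, 0, 0, 0, 1, 0, 0, 0.2, 0, 0, 0, 1, 0, 0, 1, 0, 0, 0, 1, 0, 0, 2.5, 0, 0, 0, 1, 0, 0, 5, 0, 0, 0, 1],
)

```text
time_s: 30.85
eef_pos: [0.4474, 0.3324, 0.3621]
ee_rot: [3.139, 0.072, -0.004]
contact_force: [-0.6, -0.1, 0.3]
grip_width: 0.0856
finger_force: 0.0
```

Emit:
drive_tool(
  series=[0, 0, 3, 0, 0, 0, 1, 0, 0, 6, 0, 0, 0, 1, 0, 0, 8, 0, 0, 0, 1, 0, 0, 8, 0, 0, 0, 1, 0, 0, 8, 0, 0, 0, 1],
)

```text
time_s: 31.35
eef_pos: [0.4476, 0.3325, 0.4431]
ee_rot: [-3.14, -0.072, -0.002]
contact_force: [-0.2, -0.0, 0.7]
grip_width: 0.0855
finger_force: 0.0
```

```bash
python3 - <<'E'
from h import *
im,K,P=snap('wrist','w19.png');np.savez('w19.npz',K=K,P=P);s=r.read_state();print(s['time_s'],s['eef_pos'].round(4),s['contact_force'].round(2),s['grip_width'])
for n in ['pliers','handles','pocket','tip_l']:print(n,[(np.round(d['rect'],1).tolist(),round(d['score'],2)) for d in r.recognise('wrist',n)[:2]])
a,K2,P2=snap('top','t19.png');b,K3,P3=snap('scene','s19.png')
for c in ['top','scene']:
    for n in ['pliers','handles','ring']:print(c,n,[(np.round(d['rect'],1).tolist(),round(d['score'],2)) for d in r.recognise(c,n)[:2]])
E
```

```text
31.4 [0.4475 0.3325 0.4416] [ 0.44 -0.03 -0.54] 0.08480871535354423
pliers [([253.4, 182.9, 79.5, 28.7], 0.72)]
handles [([251.5, 178.6, 78.0, 23.0], 0.7)]
pocket [([253.1, 172.6, 64.3, 65.2], 0.62)]
tip_l [([273.5, 179.6, 37.8, 28.2], 0.94), ([231.8, 183.9, 37.5, 20.2], 0.74)]
top pliers []
top handles []
top ring []
scene pliers []
scene handles [([201.6, 154.5, 21.8, 51.4], 0.94)]
scene ring []
```

The pliers stand free. I have time to check the circlip, so I fly back over the winder.

Emit:
drive_tool(
  series=[1, -4, 0, 0, 0, 0, 1, 2.5, -8, 0, 0, 0, 0, 1, 4, -12, -1, 0, 0, 0, 1, 5.5, -16, -2, 0, 0, 0, 1, 7, -20, -4, 0, 0, 0, 1, 8.5, -24, -6, 0, 0, 0, 1, 9.5, -28, -8, 0, 0, 0, 1, 10, -30, -10, 0, 0, 0, 1, 10.5, -32, -11, 0, 0, 0, 1, 10.5, -32, -11, 0, 0, 0, 1],
)

```text
time_s: 33.0
eef_pos: [0.5526, 0.0103, 0.3297]
ee_rot: [3.14, 0.066, -0.007]
contact_force: [-0.3, 0.5, -0.6]
grip_width: 0.0855
finger_force: 0.0
```

Emit:
drive_tool(
  series=[0, 0, 0, 0, 0, 0, 1, 0, 0, 0, 0, 0, 0, 1],
)

```text
time_s: 33.2
eef_pos: [0.5527, 0.0133, 0.3333]
ee_rot: [-3.141, -0.073, -0.003]
contact_force: [-0.2, -0.4, -0.3]
grip_width: 0.0851
finger_force: 0.0
```

```bash
python3 - <<'E'
from h import *
im,K,P=snap('wrist','w20.png');s=r.read_state();print(s['time_s'],s['eef_pos'].round(4))
for n in ['ring','eye_l','ring_back']:print(n,[(np.round(d['rect'],1).tolist(),round(d['score'],2)) for d in r.recognise('wrist',n)[:3]])
# rectify the plane z=.058 to 0.25mm/px grid round spindle
zc=.058;c0=np.array([.5623,.0149]);N=240;g=np.arange(N)*.00025-.03
M=[proj(K,P,[c0[0]+a,c0[1]+b,zc]) for a,b in [(-.03,-.03),(.03,-.03),(-.03,.03),(.03,.03)]]
H=cv2.getPerspectiveTransform(np.float32([[0,0],[240,0],[0,240],[240,240]]),np.float32(M))
G=cv2.cvtColor(im,cv2.COLOR_RGB2GRAY);W=cv2.warpPerspective(G,H,(240,240),flags=cv2.WARP_INVERSE_MAP|cv2.INTER_LINEAR)
d=proj(K,P,[*c0,.0713]);u,v=d.astype(int);c=G[v-7:v+8,u-7:u+8].astype(float);w=np.clip(80-c,0,None);yy,xx=np.mgrid[v-7:v+8,u-7:u+8]
print('dot',atz(K,P,(w*xx).sum()/w.sum(),(w*yy).sum()/w.sum(),.0713).round(4))
# outer edge: radial scan inward from r=26mm to first <125
pts=[];ex=[]
for th in np.arange(0,360,10):
    t=np.radians(th)
    for rr in np.arange(.030,.014,-.00025):
        i=int(round((rr*np.cos(t)+.03)/.00025));j=int(round((rr*np.sin(t)+.03)/.00025))
        if 0<=i<240 and 0<=j<240 and W[j,i]<125: ex.append((th,round(rr*1000,1)));pts.append((rr*np.cos(t)*1e3,rr*np.sin(t)*1e3));break
print(ex)
p=np.array([q for q,e in zip(pts,ex) if 18.5<e[1]<23 and not 150<e[0]<260])
A=np.c_[2*p,np.ones(len(p))];sol=np.linalg.lstsq(A,(p**2).sum(1),rcond=None)[0];print('ctr off mm',sol[:2].round(2),'R',np.sqrt(sol[2]+sol[:2]@sol[:2]).round(2))
for j in range(0,240,6): print(''.join(' .:-=+*#@'[8-min(8,x//24)] for x in W[j,::3]))
E
```

```text
33.25 [0.5527 0.0135 0.3334]
ring [([250.1, 187.0, 43.9, 51.0], 0.76)]
eye_l [([267.5, 200.8, 11.3, 14.4], 0.67), ([251.0, 176.5, 91.6, 94.6], 0.57), ([249.8, 209.9, 10.7, 5.3], 0.39)]
ring_back [([255.4, 188.6, 35.0, 50.6], 0.95)]
dot [0.5615 0.0149 0.0713]
[(np.int64(0), np.float64(20.2)), (np.int64(10), np.float64(20.0)), (np.int64(20), np.float64(20.0)), (np.int64(30), np.float64(20.2)), (np.int64(40), np.float64(20.2)), (np.int64(50), np.float64(20.2)), (np.int64(60), np.float64(20.2)), (np.int64(70), np.float64(20.2)), (np.int64(80), np.float64(20.2)), (np.int64(90), np.float64(20.7)), (np.int64(100), np.float64(20.7)), (np.int64(110), np.float64(21.0)), (np.int64(120), np.float64(21.5)), (np.int64(130), np.float64(30.0)), (np.int64(140), np.float64(30.0)), (np.int64(150), np.float64(30.0)), (np.int64(160), np.float64(30.0)), (np.int64(170), np.float64(30.0)), (np.int64(180), np.float64(30.0)), (np.int64(190), np.float64(30.0)), (np.int64(200), np.float64(30.0)), (np.int64(210), np.float64(30.0)), (np.int64(220), np.float64(30.0)), (np.int64(230), np.float64(30.0)), (np.int64(2
[... 2981 characters left out ...]
++++++++++++++====+++******+-:::::::::::::::::.::--:
============----:::::::::=++++++++++++++++++++***+++=-::::::::::::::::::::::--::
===============-:-:::::::::::-==++++++******+++=-:::::::::::::::::::::::::--::..
================-=-:::::::::::::::::-------::::::::::::::::::::::::::::::-::....
===================-:::::::::::::::::::::::::::::::::::::::::::::::::::--::.....
----===============-:::::::::::::::::::::::::::::::::::::::::::.:::::::::.......
...:--==========-::::::::::::::::::::::::::::::::::::::::::::::::::-::..........
:::::::::-------:::.::::::::::::::::::::::::::::::::::::::-::::--::::...........
:::..:...:...::::::.::::::::::::::::::::::::::::::::::::::::::::::..............
```

```bash
python3 -c "
from workcell import r
print(r.close_job())"
```

```text
the job is handed in; nothing more can be done
None
```

I handed the job in at about 33 s; it returned no verdict. By my last measurements the circlip is in the spindle's groove (centred to about 0.3 mm, eyes about 19 mm apart, flange pressed with about 8 N) and the pliers stand back in the pocket, tips down.

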